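# Pack a mould square in the wax injector and hold it on the nozzle

### The arm

A 6-joint arm with a two-finger parallel gripper is mounted at the origin on a cart in front of the work surface, level with it; the furniture and walls round the work are solid. World frame = base frame: x ahead of the robot, y to its left, z up, the work surface at z = 0. Lengths are in m, angles in rad, forces in N, time in s.
With the tool pointing down it reaches from about 0.225 to 0.875 m from the base axis. Payload 3.4 kg.
Tool frame: the origin (TCP) lies midway between the tips of the shut fingers; the grasp point (between the pads) lies 19 mm behind it (manip.pinch_z is the z of the grasp point in the tool frame, in m); z points along the fingers, x is the direction in which the jaws open and shut, and the axes are right-handed (so a half turn about z gives the same grasp; the last joint's range is limited). The gripper opens to 85 mm and grips with 20 to 120 N. Pads are 22 mm wide; open, the fingers measure 114 mm over their backs; the gripper's body (76 mm by 85 mm) begins 54 mm behind the grasp point. The pads swing forward as they close: fully open they stand 13 mm farther back than shut.
Start: joints at [-1.298, 0.276, 1.505, -0, 1.361, -0.121], TCP at [0.221, -0.531, 0.231] pointing down, gripper open.
Joint ranges: [-2.89, 2.89], [-0.75, 2.08], [0.22, 2.7], [-1.18, 4.32], [0.11, 2.71], [-2.7, 2.7]. Speed limits (rad/s): [2.57, 2.57, 3.14, 3.14, 3.14, 3.14].

### API

Orientations are given as a unit quaternion [w, x, y, z].
In Python, from rig import manip gives the robot as it stands. The module is installed in compiled form; this text tells all that it offers.
- The arm moves only by the tool drive_tool, never from a script. Its argument "steps" is a list of rows, each a list of 5 numbers: the shift along the tool's x, y, z in mm, then the turn about the tool's z in rad, then the gripper command: -1 is shut, 1 is fully open, values between are in proportion. A call has 1 to 5 rows; each row is the pose to reach, as a shift and turn from the pose measured when the call began, along the tool's axes at that moment; what a row does not reach only later rows make up. A row lasts 1/10 s, in which the tool goes at most 50 mm and 8.59 degrees, less where a joint would pass 70% of its speed; a pose out of reach is approached as far as the arm can. A call with a gripper value outside its range is refused whole. The fingers move at their own pace and stop on an object; "squeeze" is the grip in N (left out, the last holds). Time passes only in rows, so rows that repeat a pose let the fingers close. It gives the time, the measured TCP pose, the force and the opening at its end, in the units of the state.
- manip.get_state(): the state, without advancing time (a new reading comes with each control period).
- manip.get_image(name): name is "scene" or "side" or "wrist"; returns the picture (480x640x3 uint8, blue, green, red); there is no depth.
- manip.get_calibration(name): a dict with "camera_matrix" (3x3 intrinsics, pixels), "rvec" (rotation vector, rad) and "tvec" (3), from world to camera coordinates, as OpenCV has them. Camera axes: x right, y down, z forward; pixel columns grow to the right and rows downward; lengths in m; the calibration is good to about 2 mm. A picture is of the moment at which its call begins: read the wrist's pose just before it. get_calibration takes no time and is no camera call; for the wrist camera it gives the pose at the moment of the call.
- manip.sign_off(): hands the job in, once; it reports no verdict.
Trained networks look in the newest picture that a camera, given by its name, has taken for a name from the list of things; names that differ only in an ending like _2 or _b are one class to them, and where a whole thing is asked for, a point or a joint stands for the part that bears it (a point fixed in the world has none). Each returns a list of dicts, best first, with "conf" (0 to 1); they miss things now and then, are a little off and sometimes report something else, mostly with a low value. They report only what shows in the picture. A call takes as long as a camera call. They do not tell look-alikes from the thing itself.
- manip.masks_of(camera, name): "pixels" (480x640 bool, what is visible of it) and "location" ([column, row] in pixels, amid what is visible of it).
The state is a dict: "clock": time; "qpos": joint angles; "qd": joint speeds; "effort": joint torques, N m; "position": TCP position; "ee_rot": TCP orientation; "contact_force": force on the tool from outside, world axes, zero at the start; "moment": the same for the moment, N m; "width": finger opening in m.
Only numpy, scipy, OpenCV 4.12 (cv2) and the standard library are available. Lean on these libraries where they do the work, as an engineer would, in place of code of your own. Each camera call takes 0.05 s, during which the arm holds its last target.

### The job

Get the smaller rubber mould ready for injecting: slide the loose packing bar, standing upright on the lane floor, into the one gap beside a mould that is wide enough for it, right up to the nozzle block. Then lay the clamp plate flat and square on top of that mould, and push the mould forward until its face is flush against the nozzle block with the sprung nozzle pressed in. Finish while still holding it pressed there, with the plate on it and the bars beside it, and leave the larger mould and the tools lying about where they are.

Things in the scene. Friction and masses are not known exactly. Their poses are not given: they have to be found in the camera images.
- stand: Aluminium guide of a wax injector. Origin: at bench height under the middle of the nozzle block's front face; x runs along the lanes to the block, away from the robot, y left. Two lanes, open at top and front, x from -104 mm to 0 (block face): left y = 5 to 83 mm, right y = -83 to -5. Lane floor 12 mm above the bench; rib (10 wide) and outer rails (7 wide) 16 high, block 38 high above that floor.
- port_left (a point): Point on the stand, on the left lane's centre line, where the block's face meets the lane floor. Copper pipes rise to 57 mm over the lane floor above the block; a round wax pot (105 mm high over the floor) begins 48 mm behind the block's face.
- port_right (a point): The same point of the right lane. A bench vice, 51 mm high over the bench, stands between the robot and the front of the left lane: its back end is at x = 0.456, y = -0.27 to -0.21 in the robot's frame.
- nozzle_left (a joint): Sprung brass nozzle of the left lane, 15 mm across, axis 12 mm above the lane floor on the lane's centre line. At 0 it stands 4 mm out of the block's face; 0.004 (m) = pressed in level with the face, which takes 6 N; it springs back when let go.
- nozzle_right (a joint): The same nozzle of the right lane.
- small_mid (a point): Centre of the smaller closed rubber mould, a rounded block 46 mm along the lane x 56 across x 23 high, 0.07 kg, lying loose in one lane (which one varies), 3 to 4 cm short of the block. Its x points away from the block (half a turn from the stand's). Face toward the block 22 mm, face toward the robot 23 mm from this point. About 11 mm gap to each lane side; the fitted bar fills one of them.
- large_mid (a point): Centre of the larger closed rubber mould, same look, 48 mm along the lane x 63 mm across x 24 mm high, lying in the other lane with gaps of about 7.5 mm on both sides, too narrow for a bar. To be left alone.
- bar_fitted_mid (a point): Centre (half-way up) of the packing bar that already stands beside the smaller mould, alike in all to the loose one, its black grip toward the block. It stays beside the mould.
- bar_loose_mid (a point): Centre (half-way up, 28 mm above its underside) of the loose packing bar, standing upright on the bench. Aluminium, 80 mm along its x, 9 thick along y (lowest 3 mm 6.5), 26 high, ends half-round. A black grip 26 long x 14 thick x 18 high stands on it on a neck, 18 mm from this point toward the +x end, which goes first; grip centre 19 mm above this point, top 56 mm above the underside. 0.07 kg.
- plate_mid (a point): Centre (half-way up, 13 mm above its underside) of the steel clamp plate on the bench: 42 mm along its x, 52 along y, 6 thick, with a black grip 14 wide along x, 26 long along y, from 10 to 26 mm above the underside (grip centre 5 mm above this point). 0.13 kg. Square on the smaller mould when its 42 mm side runs along the lane.
- tape_roll: Roll of tape 72 mm across, 18 mm high, lying to the left; bystander.
- side_cutter: Side cutter 125 mm long, lying to the left; bystander.
- eye_loupe: Black eye loupe 34 mm across, 30 mm high, to the right of the stand; bystander.
- scribe: Scriber with black handle, 140 mm long, to the right of the stand; bystander.
- wax_brush: Thin wooden brush, 160 mm long, lying at the back left, beyond the loose bar and plate; bystander.
Not all that is in view belongs to the job. Leave any pink look-alike of the part that bears small_mid alone.

How it is judged:
By the outcome, as a careful person would: the job done as asked, in the order asked, and still so for the second after the job is handed in, while the arm keeps its last pose, push and grip.
It also fails if it takes over 67 s, if anything falls off the work surface, if the arm or the gripper's body presses on something with over 40 N, if the wrist force passes 120 N, or if a joint passes its speed limit or range.

## Working session

There is one attempt and no reset: what is moved stays moved. The work goes in short steps, Python scripts to look and compute and a tool call to move; the robot and the scene stay as the last step left them, time stands still between calls to the robot, and variables do not carry over. Pictures are saved under pics/ and viewed, and the job is handed in when it is done.

Besides the shell and the picture viewer there is one more tool, called as name([rows], argument=value, ...), one row to a line, values as JSON. drive_tool: Moves the arm, as the interface text tells. Its arguments: {"type":"object","properties":{"steps":{"type":"array","items":{"type":"array","items":{"type":"number"}}},"squeeze":{"type":"number"}},"required":["steps"]}

```bash
mkdir -p pics; python3 - <<'E'
from rig import manip
import cv2
s=manip.get_state()
for k,v in s.items(): print(k,v)
print(manip.pinch_z)
for c in ["scene","side","wrist"]:
    im=manip.get_image(c); cv2.imwrite(f"pics/{c}0.png",im)
    print(c,manip.get_calibration(c))
E
```

```text
clock 0.0
qpos [-1.29796992e+00  2.76625232e-01  1.50614675e+00 -1.68234739e-05
  1.36071499e+00 -1.21023148e-01]
qd [8.46668306e-04 2.10912826e-04 3.55432565e-04 8.62040625e-05
 3.21823061e-03 2.01262717e-03]
effort [-1.68056026e-04 -4.16773081e+01 -2.45804286e+01  2.00482054e-05
  1.12761377e-02  1.18263662e-05]
position [ 0.22048485 -0.53046386  0.23041706]
ee_rot [-6.10789743e-04  8.31789663e-01 -5.55090136e-01 -7.23960107e-04]
contact_force [0.52569591 0.01932276 0.79403269]
moment [-0.00952147  0.02031719 -0.03471926]
width 0.08510593704403828
-0.0187
scene {'camera_matrix': array([[594.41591119,   0.        , 322.88835188],
       [  0.        , 594.41591119, 235.80186003],
       [  0.        ,   0.        ,   1.        ]]), 'rvec': array([ 1.81369571, -1.05976082,  0.68869865]), 'tvec': array([-0.46277696,  0.2305718 ,  0.92956429])}
side {'camera_matrix': array([[625.19006658,   0.        , 324.60866279],
       [  0.        , 625.19006658, 241.65823567],
       [  0.        ,   0.        ,   1.        ]]), 'rvec': array([ 1.93826047, -0.07943192,  0.07250549]), 'tvec': array([-0.5857789 , -0.00697917,  1.36777154])}
wrist {'camera_matrix': array([[404.48152377,   0.        , 310.41893911],
       [  0.        , 404.48152377, 238.25013012],
       [  0.        ,   0.        ,   1.        ]]), 'rvec': array([-2.38679916,  1.59194826,  0.25575069]), 'tvec': array([-0.57398428, -0.03947543,  0.38065111])}
```

View pics/scene0.png

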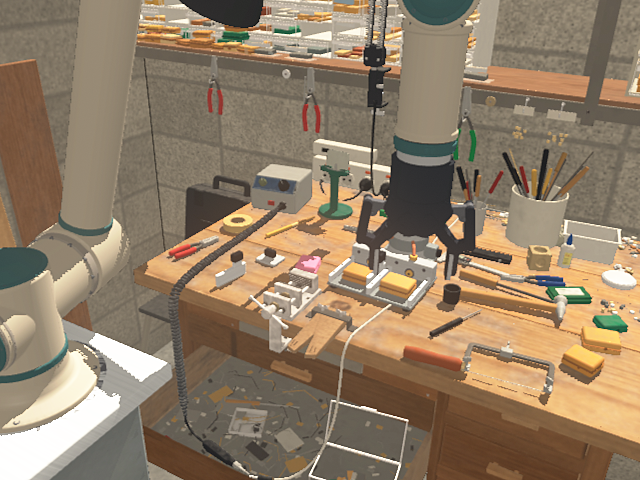

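View pics/side0.png

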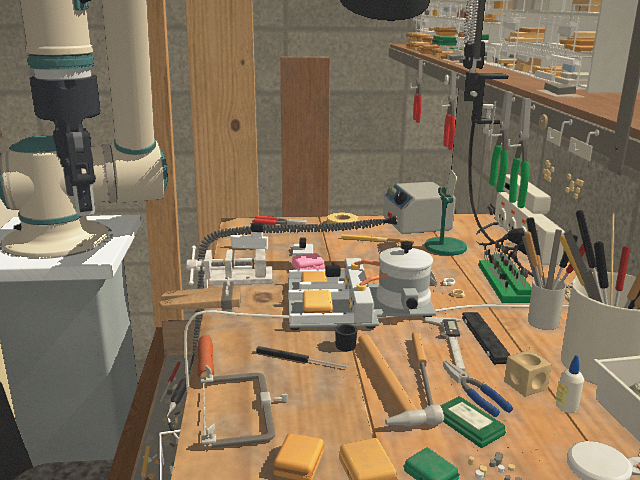

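View pics/wrist0.png

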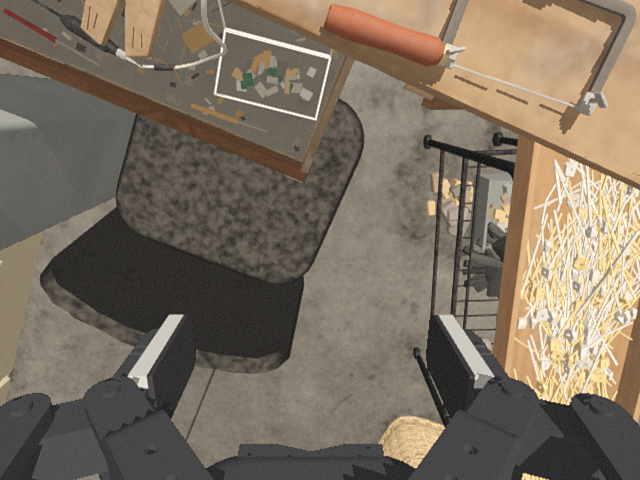

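```bash
cat > h.py <<'E'
from rig import manip
import cv2, numpy as np
from scipy.spatial.transform import Rotation as R
def calib(c):
    k=manip.get_calibration(c); Rm=cv2.Rodrigues(np.array(k['rvec']))[0]
    return k['camera_matrix'],Rm,np.array(k['tvec']).ravel()
def ray(cal,px,z):
    K,Rm,t=cal; d=Rm.T@np.linalg.inv(K)@np.array([px[0],px[1],1.0]); c=-Rm.T@t
    return c+d*(z-c[2])/d[2]
def proj(cal,P):
    K,Rm,t=cal; p=(Rm@np.atleast_2d(P).T).T+t; q=(K@p.T).T
    return q[:,:2]/q[:,2:]
def tool():
    s=manip.get_state(); q=s['ee_rot']; return s['position'],R.from_quat([q[1],q[2],q[3],q[0]]).as_matrix()
E
python3 - <<'E'
from h import *
p,T=tool(); print(p,T)
K,Rm,t=calib('wrist'); c=-Rm.T@t
print('cam in tool',T.T@(c-p),'cam axes in tool',T.T@Rm.T)
for c in ['scene','side']:
    cal=calib(c); print(c, 'cam pos', -cal[1].T@cal[2])
    for n,z in [('stand',.02),('small_mid',.035),('large_mid',.036),('bar_fitted_mid',.06),('bar_loose_mid',.04),('plate_mid',.01),('tape_roll',.018),('side_cutter',.01),('eye_loupe',.02)]:
        for d in manip.masks_of(c,n)[:3]:
            print(n,round(d['conf'],2),np.round(d['location']),d['pixels'].sum(),ray(cal,d['location'],z).round(3))
E
```

```text
[ 0.22051144 -0.53059803  0.23061905] [[ 3.83737708e-01 -9.23442042e-01 -4.07242793e-04]
 [-9.23441000e-01 -3.83737891e-01  1.39678416e-03]
 [-1.44612371e-03 -1.59934060e-04 -9.99998942e-01]]
cam in tool [-1.17949198e-04 -8.07899794e-02 -1.42361995e-01] cam axes in tool [[ 9.99999867e-01  3.46382497e-04 -3.81458582e-04]
 [-2.10747492e-04  9.50526048e-01  3.10644793e-01]
 [ 4.70188237e-04 -3.10644671e-01  9.50525995e-01]]
scene cam pos [-0.42853677 -0.74338483  0.62861028]
stand 0.92 [399. 265.] 4070 [ 0.623 -0.371  0.02 ]
small_mid 0.73 [308. 262.] 369 [ 0.512 -0.214  0.035]
large_mid 0.8 [402. 282.] 677 [ 0.534 -0.412  0.036]
bar_fitted_mid 0.5 [380. 267.] 194 [ 0.529 -0.366  0.06 ]
bar_fitted_mid 0.23 [399. 280.] 683 [ 0.502 -0.417  0.06 ]
bar_loose_mid 0.77 [234. 270.] 560 [ 0.4   -0.107  0.04 ]
plate_mid 0.7 [270. 256.] 307 [ 0.531 -0.106  0.01 ]
tape_roll 0.59 [238. 222.] 426 [0.625 0.047 0.018]
side_cutter 0.75 [189. 248.] 480 [0.471 0.069 0.01 ]
eye_loupe 0.78 [449. 296.] 335 [ 0.559 -0.501  0.02 ]
eye_loupe 0.42 [402. 263.] 3882 [ 0.634 -0.374  0.02 ]
side cam pos [ 0.4615402  -1.32568681  0.49347719]
stand 0.79 [371. 294.] 7485 [ 0.637 -0.36   0.02 ]
small_mid 0.71 [312. 276.] 218 [ 0.536 -0.31   0.035]
small_mid 0.44 [371. 236.] 187 [ 0.674 -0.116  0.035]
small_mid 0.4 [287. 353.] 472 [ 0.483 -0.568  0.035]
large_mid 0.77 [316. 301.] 653 [ 0.537 -0.414  0.036]
large_mid 0.34 [274. 220.] 292 [ 0.474 -0.008  0.036]
bar_fitted_mid 0.78 [330. 283.] 485 [ 0.561 -0.396  0.06 ]
bar_fitted_mid 0.53 [302. 248.] 260 [ 0.524 -0.236  0.06 ]
bar_loose_mid 0.56 [252. 238.] 676 [ 0.427 -0.13   0.04 ]
plate_mid 0.8 [303. 245.] 207 [ 0.533 -0.094  0.01 ]
plate_mid 0.16 [312. 277.] 224 [ 0.541 -0.262  0.01 ]
tape_roll 0.66 [344. 217.] 256 [0.639 0.058 0.018]
side_cutter 0.76 [274. 221.] 307 [0.475 0.063 0.01 ]
side_cutter 0.29 [303. 247.] 209 [ 0.532 -0.106  0.01 ]
eye_loupe 0.93 [348. 333.] 559 [ 0.578 -0.494  0.02 ]
```

```bash
python3 - <<'E'
import cv2
a=cv2.imread('pics/scene0.png')[210:370,160:480]; cv2.imwrite('pics/c1.png',cv2.resize(a,(800,400),interpolation=cv2.INTER_CUBIC))
a=cv2.imread('pics/side0.png')[210:350,170:450]; cv2.imwrite('pics/c2.png',cv2.resize(a,(800,400),interpolation=cv2.INTER_CUBIC))
E
```

```text
(no output)
```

View pics/c1.png

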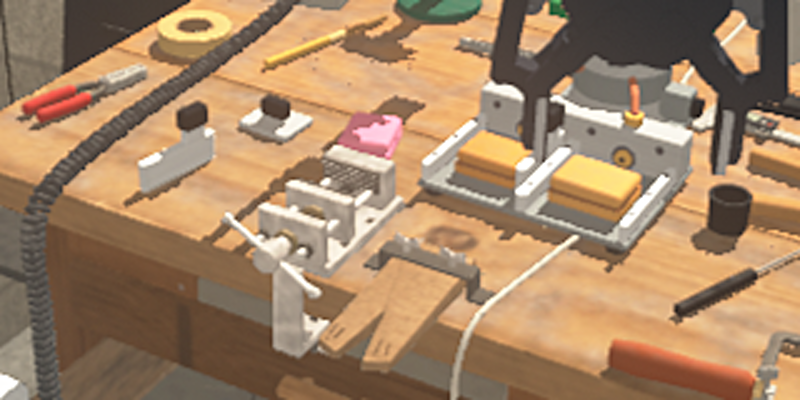

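View pics/c2.png

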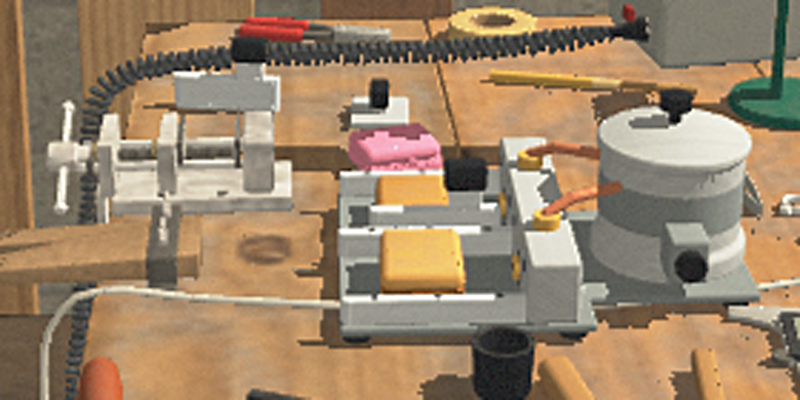

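```bash
cat >> h.py <<'E'
def tri(pa,pb,ca='scene',cb='side'):
    A=[];b=[]
    M=np.zeros((3,3));v=np.zeros(3);L=[]
    for c,p in((ca,pa),(cb,pb)):
        K,Rm,t=calib(c); d=Rm.T@np.linalg.inv(K)@np.array([p[0],p[1],1.]);d/=np.linalg.norm(d);o=-Rm.T@t
        P=np.eye(3)-np.outer(d,d);M+=P;v+=P@o;L.append((o,P))
    X=np.linalg.solve(M,v); return X,[np.linalg.norm(P@(X-o)) for o,P in L]
def to_tool(target,yaw_x_deg=None):
    p,T=tool(); d=T.T@(np.array(target)-p)*1000
    r=None
    if yaw_x_deg is not None:
        cur=np.degrees(np.arctan2(T[1,0],T[0,0])); w=(yaw_x_deg-cur+180)%360-180; r=-np.radians(w)
    return d.round(1),r
E
python3 - <<'E'
from h import *
print('lamp',tri((215,22),(385,14)))
print('greenlamp top',tri((337,150),(447,177)))
print('plate grip top',tri((270,249),(303,238)))
print('bar grip top',tri((237,253),(247,236)))
print(to_tool([.45,-.28,.30],-90))
E
```

```text
lamp (array([0.73526159, 0.17062765, 0.46183192]), [np.float64(0.0043160570036833), np.float64(0.004316057003683315)])
greenlamp top (array([ 0.82919214, -0.11103111,  0.16508862]), [np.float64(0.0061988491263629064), np.float64(0.0061988491263629585)])
plate grip top (array([ 0.53265497, -0.10498925,  0.02836257]), [np.float64(0.0009398464849572088), np.float64(0.0009398464849571332)])
bar grip top (array([ 0.42178314, -0.10080202,  0.04980905]), [np.float64(0.014969152908099815), np.float64(0.01496915290809968)])
(array([-143.8, -308.1,  -68.7]), np.float64(0.3938243439574586))
```

drive_tool([
  [-20, -44, -14, 0.08, 1],
  [-40, -88, -28, 0.16, 1],
  [-60, -132, -42, 0.24, 1],
  [-80, -176, -56, 0.3, 1],
  [-100, -215, -68, 0.39, 1],
], squeeze=40)

```text
clock: 1.55
position: [0.3821, -0.3547, 0.3002]
ee_rot: [-0.0, 0.707, -0.707, 0.001]
contact_force: [0.2, 0.2, 0.2]
width: 0.0856
```

```bash
python3 - <<'E'
from h import *
print(tool()); print(to_tool([.45,-.28,.30],-90))
E
```

```text
(array([ 0.38210194, -0.35469821,  0.30018327]), array([[ 4.99304018e-04, -9.99999380e-01,  9.95081425e-04],
       [-9.99999624e-01, -5.00009236e-04, -7.08581577e-04],
       [ 7.09078688e-04, -9.94727253e-04, -9.99999254e-01]]))
(array([-74.7, -67.9,   0.2]), np.float64(0.0004993041638033362))
```

drive_tool([
  [-37, -34, 0, 0, 1],
  [-75, -68, 0, 0, 1],
  [-75, -68, 0, 0, 1],
])

```text
clock: 1.85
position: [0.4533, -0.275, 0.3005]
ee_rot: [-0.002, 0.71, -0.705, 0.001]
contact_force: [-1.1, -0.6, -0.9]
width: 0.0856
```

```bash
python3 - <<'E'
from h import *
cal=calib('wrist'); im=manip.get_image('wrist'); cv2.imwrite('pics/w1.png',im)
np.save('cal1.npy',np.array([1])); import pickle; pickle.dump(cal,open('cal1.pkl','wb'))
print(tool()[0])
for n,z in [('stand',.02),('small_mid',.035),('large_mid',.036),('bar_fitted_mid',.06),('bar_loose_mid',.04),('plate_mid',.01)]:
    for d in manip.masks_of('wrist',n)[:3]:
        print(n,round(d['conf'],2),np.round(d['location']),d['pixels'].sum(),ray(cal,d['location'],z).round(3))
E
```

```text
[ 0.45188658 -0.27699485  0.30033774]
stand 0.94 [402.  54.] 21359 [ 0.583 -0.361  0.02 ]
small_mid 0.93 [354. 101.] 2735 [ 0.54  -0.315  0.035]
small_mid 0.59 [234. 102.] 2603 [ 0.538 -0.2    0.035]
large_mid 0.83 [439. 100.] 3466 [ 0.541 -0.396  0.036]
large_mid 0.44 [2. 8.] 82 [0.616 0.003 0.036]
bar_fitted_mid 0.95 [389.  75.] 1437 [ 0.561 -0.342  0.06 ]
bar_loose_mid 0.93 [130. 208.] 1470 [ 0.434 -0.09   0.04 ]
plate_mid 0.4 [549. 158.] 904 [ 0.485 -0.525  0.01 ]
```

View pics/w1.png

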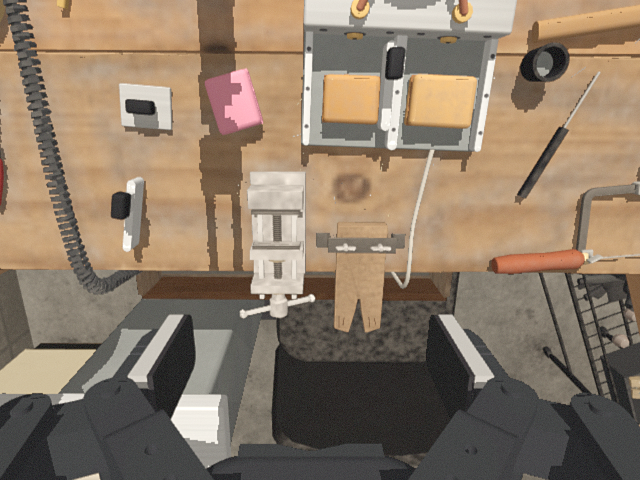

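```bash
python3 - <<'E'
import cv2
im=cv2.imread('pics/w1.png')
a=im[80:260,90:270]; cv2.imwrite('pics/w1a.png',cv2.resize(a,None,fx=3.3,fy=3.3,interpolation=cv2.INTER_CUBIC))
a=im[0:160,290:510]; cv2.imwrite('pics/w1b.png',cv2.resize(a,None,fx=3.5,fy=3.5,interpolation=cv2.INTER_CUBIC))
E
```

```text
(no output)
```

View pics/w1a.png

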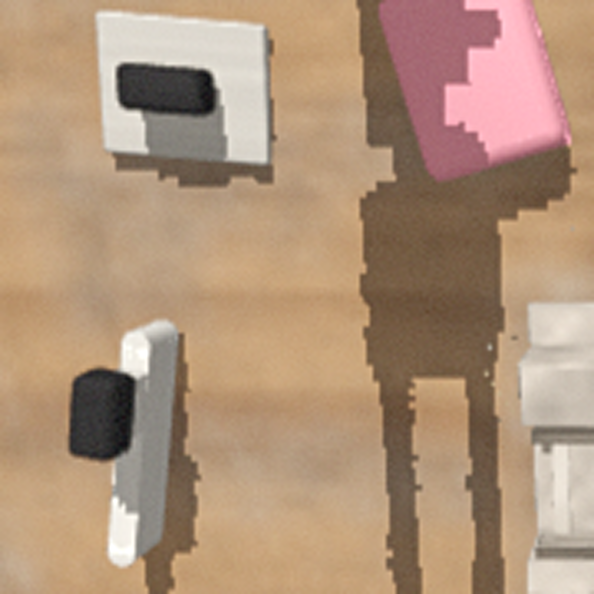

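View pics/w1b.png

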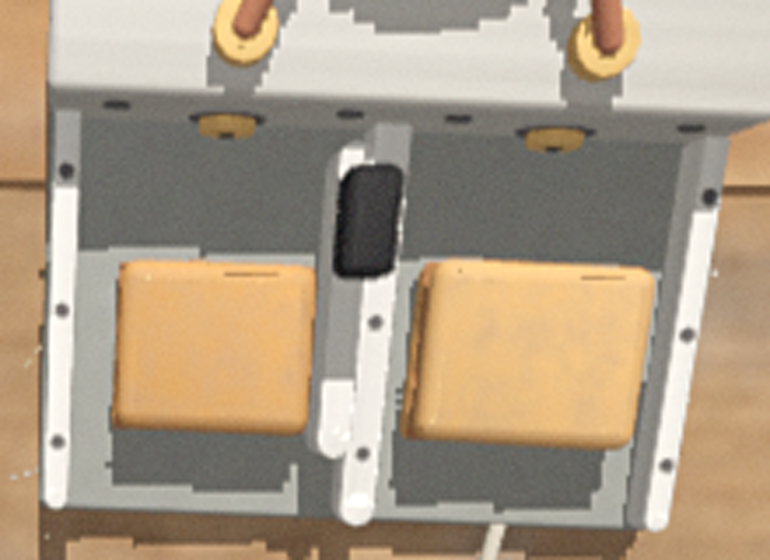

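```bash
cat >> h.py <<'E'
import pickle
def fit(model,obs,cal,x0):
    # planar pose fit: model pts (n,3) local -> world px
    from scipy.optimize import least_squares
    m=np.array(model,float); o=np.array(obs,float)
    def w(x):
        c,s=np.cos(x[2]),np.sin(x[2]); return np.c_[x[0]+c*m[:,0]-s*m[:,1],x[1]+s*m[:,0]+c*m[:,1],m[:,2]]
    r=least_squares(lambda x:(proj(cal,w(x))-o).ravel(),x0)
    return r.x,r.fun.reshape(-1,2).round(1)
E
python3 - <<'E'
from h import *
cal=pickle.load(open('cal1.pkl','rb'))
b=lambda x,y:(290+x/3.5,y/3.5)
# stand: rail/rib front ends top (z .028), block/rail junctions
m=[(-104,86.5,28),(-104,0,28),(-104,-86.5,28),(0,86.5,28),(0,0,28),(0,-86.5,28)]
o=[b(56,506),b(356,523),b(655,529),b(66,110),b(394,125),b(707,138)]
x,r=fit(np.array(m)/1000,o,cal,[.59,-.36,0]); print('stand',x[:2].round(4),np.degrees(x[2]).round(2),r.tolist())
c=lambda x,y:(90+x/3.3,80+y/3.3)
m=[(40,0,26),(-40,0,26)]
print('bar',[v for v in [ray(cal,c(137,331),.026),ray(cal,c(122,566),.026)]])
x,r=fit(np.array([(21,26,6),(21,-26,6),(-21,26,6),(-21,-26,6)])/1000,[c(97,12),c(268,24),c(105,151),c(268,164)],cal,[.53,-.1,0]);print('plate',x[:2].round(4),np.degrees(x[2]).round(2),r.tolist())
# bar via grip top centre too
print('bargrip top',ray(cal,c(100,413),.056))
E
```

```text
stand [ 0.5982 -0.3575] -1.55 [[-0.8, 1.5], [-0.6, -0.3], [-0.4, 1.1], [-0.2, -0.0], [-0.7, -0.8], [2.7, -1.0]]
bar [array([ 0.46034154, -0.08823794,  0.026     ]), array([ 0.38177252, -0.0731593 ,  0.026     ])]
plate [ 0.5329 -0.104 ] -4.17 [[-0.2, -0.6], [-0.4, 0.1], [-0.0, 0.2], [0.6, 0.4]]
bargrip top [ 0.44100032 -0.08745293  0.056     ]
```

```bash
python3 - <<'E'
from h import *
print(to_tool([.439,-.0855,.11],-100.9), tool()[0])
E
```

```text
(array([-195.6,   10.6,  189.9]), np.float64(0.18839560046559947)) [ 0.44914849 -0.28093683  0.30011446]
```

drive_tool([
  [-40, 2, 30, 0.05, 0.2],
  [-80, 4, 70, 0.1, 0],
  [-120, 6, 110, 0.15, -0.06],
  [-160, 8, 150, 0.188, -0.06],
  [-195, 10, 185, 0.188, -0.06],
])

```text
clock: 2.7
position: [0.4399, -0.0997, 0.1277]
ee_rot: [0.0, -0.636, 0.772, -0.001]
contact_force: [0.9, 0.5, -1.0]
width: 0.0401
```

drive_tool([
  [0, 0, 0, 0, -0.06],
  [0, 0, 0, 0, -0.06],
  [0, 0, 0, 0, -0.06],
])

```text
clock: 3.0
position: [0.4413, -0.1016, 0.1289]
ee_rot: [0.001, -0.635, 0.772, -0.003]
contact_force: [0.3, -0.9, 0.2]
width: 0.0401
```

```bash
python3 - <<'E'
from h import *
print(manip.get_state()['qd'].round(3), manip.get_state()['width'])
cal=calib('wrist'); im=manip.get_image('wrist'); cv2.imwrite('pics/w2.png',im)
pickle.dump(cal,open('cal2.pkl','wb'))
print(tool()[0],to_tool([.439,-.0855,.11],-100.9))
E
```

```text
[-0.006 -0.006 -0.014  0.005  0.002  0.   ] 0.040067844327256845
[ 0.44150393 -0.10174591  0.12909524] (array([-15.5,   5.7,  19. ]), np.float64(-0.004873235489615974))
```

View pics/w2.png

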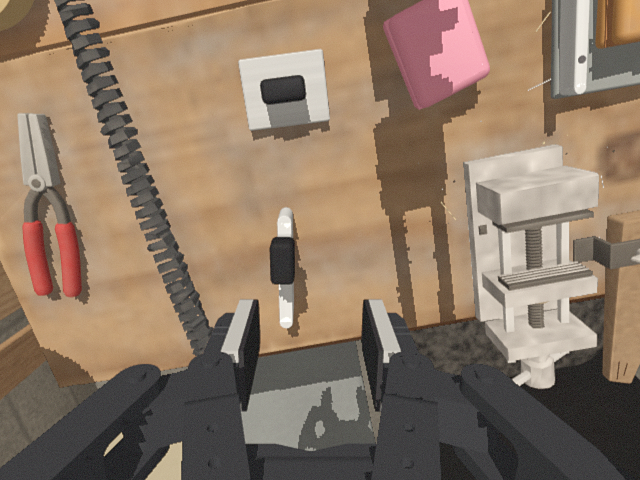

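```bash
python3 - <<'E'
from h import *
cal=pickle.load(open('cal2.pkl','rb'))
im=cv2.imread('pics/w2.png')[195:335,230:340]; cv2.imwrite('pics/w2a.png',cv2.resize(im,None,fx=4,fy=4,interpolation=cv2.INTER_CUBIC))
im=cv2.imread('pics/w2.png')[30:150,220:350]; cv2.imwrite('pics/w2b.png',cv2.resize(im,None,fx=4,fy=4,interpolation=cv2.INTER_CUBIC))
E
```

```text
(no output)
```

View pics/w2a.png

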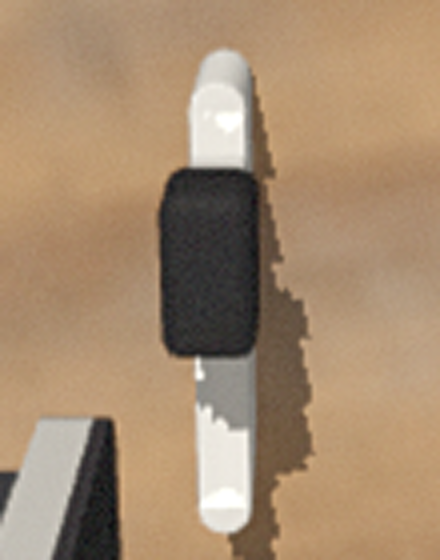

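View pics/w2b.png

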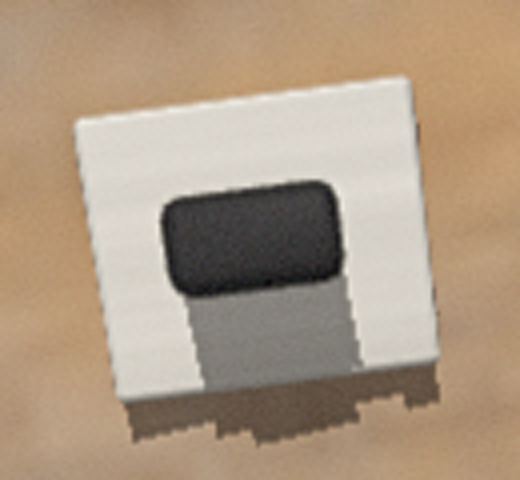

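```bash
python3 - <<'E'
from h import *
cal=pickle.load(open('cal2.pkl','rb'))
c=lambda x,y:(230+x/4,195+y/4)
a=ray(cal,c(217,83),.026);b=ray(cal,c(225,532),.026)
print(a,b,np.linalg.norm(a-b),np.degrees(np.arctan2(*(a-b)[[1,0]])),'mid',(a+b)/2,'grip pred',(a+b)/2+(a-b)/np.linalg.norm(a-b)*.018)
g=[ray(cal,c(x,y),.056) for x,y in((167,192),(257,192),(166,352),(257,352))]
print(np.mean(g,0),np.linalg.norm(g[0]-g[1]),np.linalg.norm(g[0]-g[2]))
d=lambda x,y:(220+x/4,30+y/4)
print('plate',*[v for v in fit(np.array([(21,26,6),(21,-26,6),(-21,26,6),(-21,-26,6)])/1000,[d(77,122),d(408,78),d(119,398),d(438,360)],cal,[.53,-.1,0])])
G=((a+b)/2+(a-b)/np.linalg.norm(a-b)*.018+np.mean(g,0))/2
print(G, to_tool([G[0],G[1],.03],np.degrees(np.arctan2(*(a-b)[[1,0]]))-90))
E
```

```text
[ 0.46000355 -0.08802328  0.026     ] [ 0.38197645 -0.0724472   0.026     ] 0.07956659177169191 -11.289217991240154 mid [ 0.42099    -0.08023524  0.026     ] grip pred [ 0.43864173 -0.08375895  0.026     ]
[ 0.44003925 -0.08476128  0.056     ] 0.012646749708398007 0.024502567326006728
plate [ 0.53278841 -0.10316253 -0.07663145] [[-1.6 -0.9]
 [ 1.3 -1. ]
 [-0.7  1.4]
 [ 1.   0.9]]
[ 0.43934049 -0.08426011  0.041     ] (array([-17. ,   6.1,  99. ]), np.float64(0.0019198999655229965))
```

drive_tool([
  [-10, 4, 20, 0, -0.06],
  [-17, 6, 45, 0, -0.06],
  [-17, 6, 70, 0, -0.06],
  [-17, 6, 90, 0, -0.06],
  [-17, 6, 98, 0, -0.06],
])

```text
clock: 3.55
position: [0.4398, -0.0854, 0.0305]
ee_rot: [0.001, -0.634, 0.773, -0.003]
contact_force: [-0.0, -0.5, 0.6]
width: 0.0399
```

```bash
python3 - <<'E'
from h import *
print(tool()[0],to_tool([.4393,-.0843,.03],-101.2))
E
```

```text
[ 0.43976952 -0.08542335  0.03050908] (array([-1. ,  0.7,  0.5]), np.float64(-0.0013292165679970739))
```

drive_tool([
  [-1, 0.5, 0, 0, -0.06],
  [-1, 0.5, 0, 0, -0.5],
  [-1, 0.5, 0, 0, -1],
  [-1, 0.5, 0, 0, -1],
  [-1, 0.5, 0, 0, -1],
], squeeze=40)

```text
clock: 4.05
position: [0.4408, -0.085, 0.0317]
ee_rot: [0.002, -0.634, 0.773, -0.004]
contact_force: [-0.6, -0.5, 5.7]
width: 0.0132
```

drive_tool([
  [0, 0, 0, 0, -1],
  [0, 0, 0, 0, -1],
  [0, 0, -25, 0, -1],
  [0, 0, -50, 0, -1],
  [0, 0, -60, 0, -1],
])

```text
clock: 4.55
position: [0.4412, -0.0849, 0.0932]
ee_rot: [0.002, -0.634, 0.773, -0.006]
contact_force: [0.6, -0.5, -0.8]
width: 0.013
```

```bash
python3 - <<'E'
from h import *
print(manip.get_state()['qd'].round(3), manip.get_state()['width'])
cal=calib('wrist'); im=manip.get_image('wrist'); cv2.imwrite('pics/w3.png',im)
print(tool()[0])
E
```

```text
[-0.001 -0.116 -0.111 -0.     0.245 -0.001] 0.012951641711962013
[ 0.44165651 -0.08500994  0.09384634]
```

View pics/w3.png

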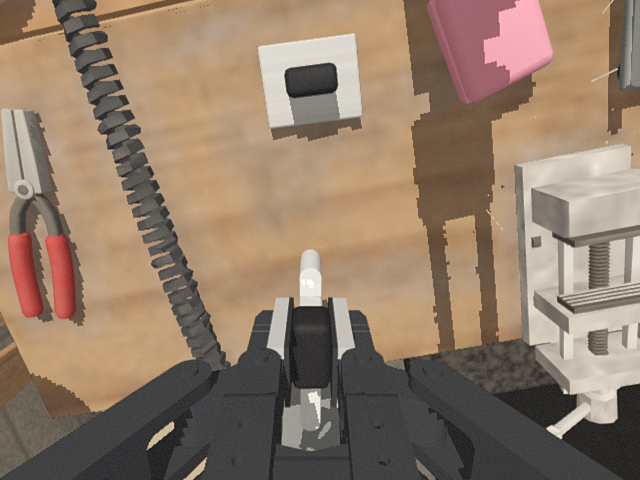

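```bash
python3 - <<'E'
from h import *
p,T=tool(); print(p,T[:,2])
print(to_tool([.475,-.2766,.11],-91.55))
E
```

```text
[ 0.44165651 -0.08500994  0.09384634] [ 0.01226343 -0.00626539 -0.99990517]
(array([181.5, -70.3, -14.5]), np.float64(-0.16944985860922418))
```

drive_tool([
  [35, -14, -15, -0.04, -1],
  [75, -30, -15, -0.08, -1],
  [115, -45, -15, -0.12, -1],
  [155, -60, -15, -0.17, -1],
  [181, -70, -15, -0.17, -1],
])

```text
clock: 5.1
position: [0.4748, -0.2788, 0.1092]
ee_rot: [0.002, -0.697, 0.717, -0.006]
contact_force: [-0.0, -0.2, -0.6]
width: 0.0131
```

```bash
python3 - <<'E'
from h import *
p,T=tool(); print(p,T[:,2])
print(to_tool([.475,-.2766,.11],-91.55))
E
```

```text
[ 0.47481607 -0.27879951  0.10921436] [ 0.01167869 -0.00649875 -0.99991068]
(array([-2.2, -0.1, -0.8]), np.float64(-3.1778626871552124e-05))
```

drive_tool([
  [-2, 0, 0, 0, -1],
  [-2, 0, 0, 0, -1],
])

```text
clock: 5.3
position: [0.4738, -0.2764, 0.1076]
ee_rot: [0.002, -0.697, 0.717, -0.005]
contact_force: [0.1, 0.1, -1.3]
width: 0.0135
```

```bash
python3 - <<'E'
from h import *
cal=calib('wrist'); im=manip.get_image('wrist'); cv2.imwrite('pics/w4.png',im); pickle.dump((cal,tool()),open('cal4.pkl','wb'))
print(tool()[0],manip.get_state()['qd'].round(3))
E
```

```text
[ 0.47372641 -0.27552732  0.10784697] [ 0.016 -0.015  0.008 -0.    -0.    -0.002]
```

View pics/w4.png

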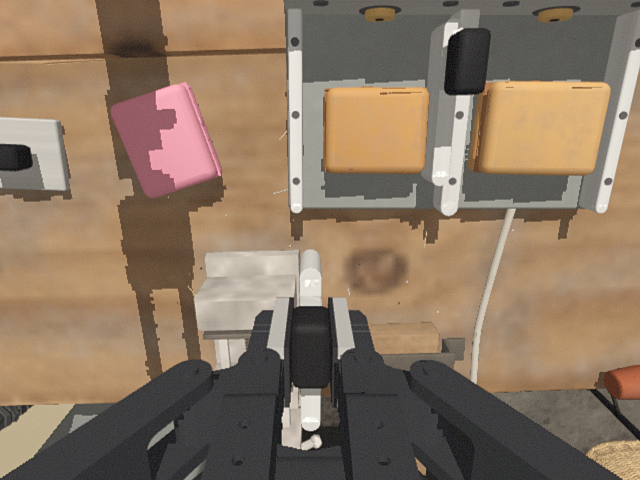

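```bash
python3 - <<'E'
import cv2
im=cv2.imread('pics/w4.png')[0:220,270:490]; cv2.imwrite('pics/w4a.png',cv2.resize(im,None,fx=2.7,fy=2.7,interpolation=cv2.INTER_CUBIC))
im=cv2.imread('pics/w4.png')[0:220,430:640]; cv2.imwrite('pics/w4b.png',cv2.resize(im,None,fx=2.7,fy=2.7,interpolation=cv2.INTER_CUBIC))
im=cv2.imread('pics/w4.png')[230:330,270:350]; cv2.imwrite('pics/w4c.png',cv2.resize(im,None,fx=5,fy=5,interpolation=cv2.INTER_CUBIC))
E
```

```text
(no output)
```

View pics/w4a.png

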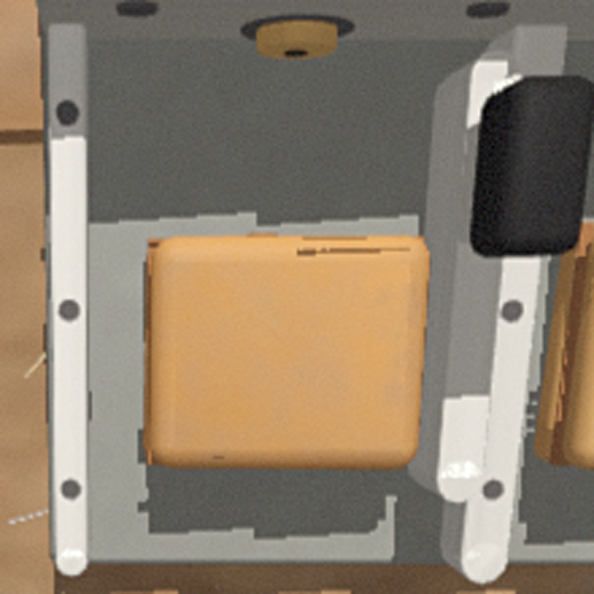

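View pics/w4b.png

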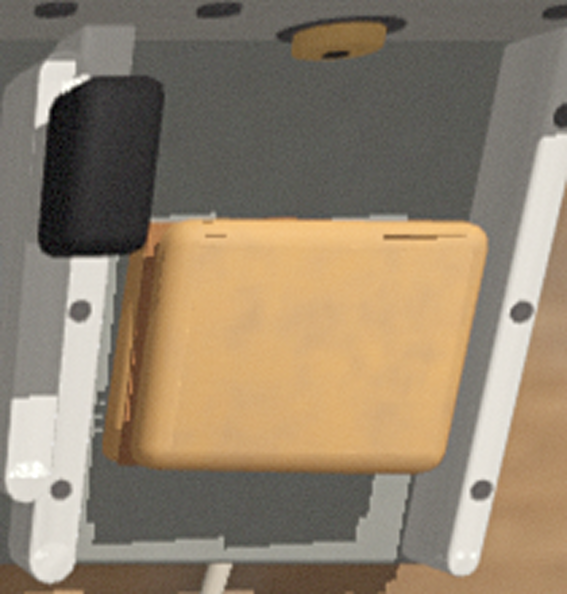

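View pics/w4c.png

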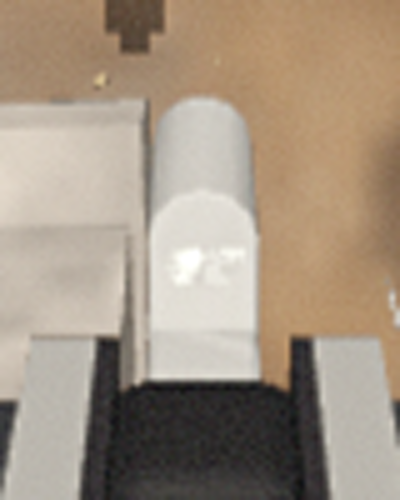

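```bash
python3 - <<'E'
from h import *
cal,(p,T)=pickle.load(open('cal4.pkl','rb'))
A=lambda x,y:(270+x/2.7,y/2.7); B=lambda x,y:(430+x/2.7,y/2.7)
m=[(-104,86.5,28),(-104,0,28),(-104,-86.5,28),(0,86.5,28),(0,0,28)]
o=[A(71,574),A(485,582),B(462,575),A(68,25),A(541,25)]
x,r=fit(np.array(m)/1000,o,cal,[.59,-.36,0]); print('stand',x[:2].round(4),np.degrees(x[2]).round(2),r.tolist())
pickle.dump(x,open('stand.pkl','wb'))
def st(P):
    c,s=np.cos(x[2]),np.sin(x[2]); d=np.array(P)[:2]-x[:2]; return np.array([c*d[0]+s*d[1],-s*d[0]+c*d[1]])*1000
zt=p[2]-.0315+.026
print('bar tip',st(ray(cal,(311,268.4),zt)),'TCP',st(p),'tool yaw',np.degrees(np.arctan2(T[1,0],T[0,0])))
print('mould top corners',[st(ray(cal,A(*q),.035)).round(1).tolist() for q in((160,250),(425,250),(158,462),(415,462))])
print('mould side left/right at .024',[st(ray(cal,A(*q),.024)).round(1).tolist() for q in((148,350),(426,330))])
print('rail inner top',[st(ray(cal,A(*q),.028)).round(1).tolist() for q in((87,300),(87,500))])
print('fitted bar top',[st(ray(cal,A(*q),.038)).round(1).tolist() for q in((440,450),(480,450),(460,500))])
print('screws',[st(ray(cal,A(*q),.028)).round(1).tolist() for q in((68,310),(71,488),(512,310),(493,488))])
E
```

```text
stand [ 0.5984 -0.3583] -1.57 [[0.4, 2.2], [-0.5, -1.0], [0.2, 1.3], [-0.8, -0.9], [0.6, -0.9]]
bar tip [-106.86838705   78.72358555] TCP [-126.88538033   79.2901272 ] tool yaw -91.57416903209175
mould top corners [[-39.1, 69.2], [-39.1, 19.9], [-78.4, 69.1], [-78.4, 18.5]]
mould side left/right at .024 [[-57.5, 70.9], [-53.7, 15.4]]
rail inner top [[-47.9, 83.0], [-87.1, 83.3]]
fitted bar top [[-75.7, 14.7], [-75.7, 6.9], [-85.4, 9.9]]
screws [[-49.8, 86.7], [-84.6, 86.5], [-49.9, 0.1], [-84.8, 0.1]]
```

drive_tool([
  [1.5, -30, 0, 0, -1],
  [1.5, -65, 0, 0, -1],
  [1.5, -92, 0, 0, -1],
  [1.5, -92, 10, 0, -1],
  [1.5, -92, 15, 0, -1],
])

```text
clock: 5.85
position: [0.5648, -0.2773, 0.0921]
ee_rot: [0.001, -0.698, 0.716, -0.003]
contact_force: [-0.3, -0.1, -1.8]
width: 0.0132
```

drive_tool([
  [0, 0, 0, 0, -1],
  [0, 0, 0, 0, -1],
])

```text
clock: 6.05
position: [0.5632, -0.2761, 0.0916]
ee_rot: [0.001, -0.698, 0.716, -0.001]
contact_force: [0.4, -0.2, -0.6]
width: 0.0132
```

```bash
cat >> h.py <<'E'
def st(P,x=None):
    x=pickle.load(open('stand.pkl','rb')) if x is None else x
    c,s=np.cos(x[2]),np.sin(x[2]); d=np.array(P)[:2]-x[:2]; return np.array([c*d[0]+s*d[1],-s*d[0]+c*d[1]])*1000
E
python3 - <<'E'
from h import *
cal=calib('wrist'); im=manip.get_image('wrist'); cv2.imwrite('pics/w5.png',im); pickle.dump((cal,tool()),open('cal5.pkl','wb'))
p,T=tool()
print(p,T[:,2],st(p),np.degrees(np.arctan2(T[1,0],T[0,0])),manip.get_state()['qd'].round(3))
E
```

```text
[ 0.56372672 -0.27665105  0.09211531] [ 0.00484448 -0.00119842 -0.99998755] [-36.88802671  80.62998382] -91.43863128304574 [-0.006 -0.002 -0.017 -0.    -0.004  0.   ]
```

View pics/w5.png

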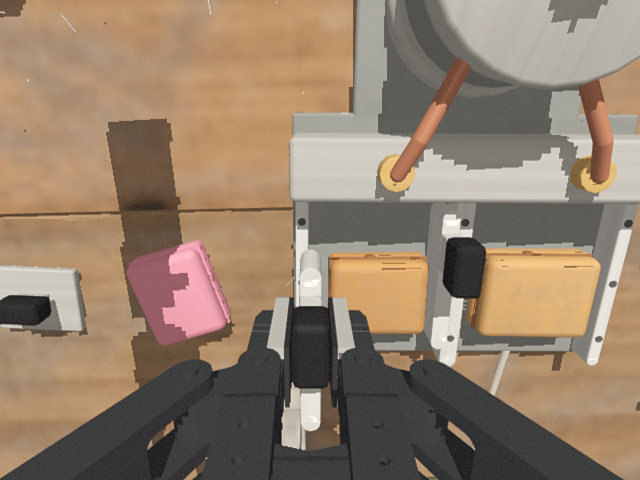

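```bash
python3 - <<'E'
import cv2
im=cv2.imread('pics/w5.png')[190:350,280:480]; cv2.imwrite('pics/w5a.png',cv2.resize(im,None,fx=4,fy=4,interpolation=cv2.INTER_CUBIC)[:600])
E
```

```text
(no output)
```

View pics/w5a.png

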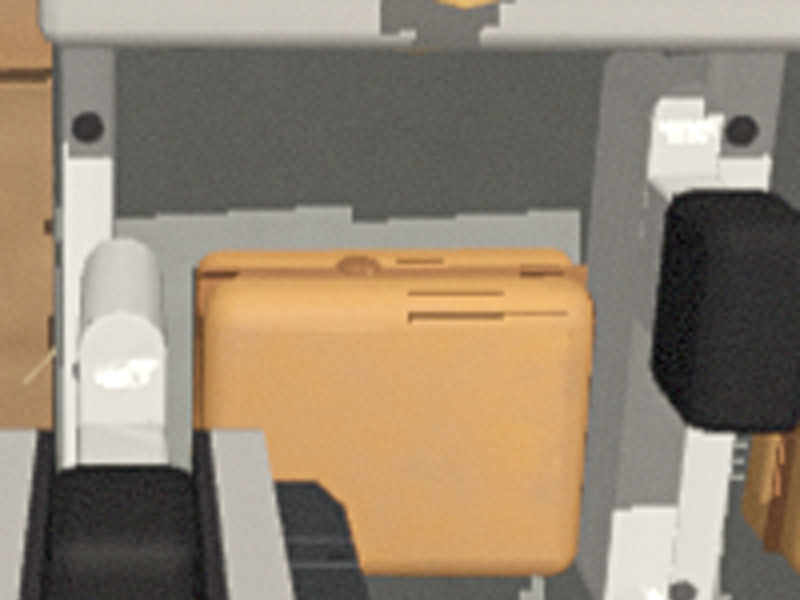

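```bash
python3 - <<'E'
from h import *
cal,(p,T)=pickle.load(open('cal5.pkl','rb'))
A=lambda x,y:(280+x/4,190+y/4)
m=[(-11.7,86.5,28),(-11.7,0,28),(-84.7,0,28)]
# far screws measured
o=[A(88,127),A(741,131)]
for q in o+[A(683,592)]: print('screw',st(ray(cal,q,.028)))
zt=p[2]-.0315+.026
for q in [(123,312),(80,400),(166,400)]: print('bar tip/L/R',st(ray(cal,A(*q),zt)))
print('mould L at .024',st(ray(cal,A(195,400),.024)),'R',st(ray(cal,A(590,330),.035)),'front top',st(ray(cal,A(400,270),.024)),'rail in',st(ray(cal,A(115,130),.028)),'rail out/in',st(ray(cal,A(62,200),.028)),st(ray(cal,A(113,200),.028)))
E
```

```text
screw [-14.76838128  86.30620397]
screw [-15.06312337  -0.05821378]
screw [-8.46926231e+01 -8.78512983e-03]
bar tip/L/R [-17.25662893  81.67621316]
bar tip/L/R [-26.74309736  85.94774643]
bar tip/L/R [-26.71663934  77.34808883]
mould L at .024 [-56.16918268  71.30082593] R [-40.62585387  19.49094545] front top [-36.32268686  43.20856206] rail in [-15.16948617  82.73635544] rail out/in [-24.93498267  89.83068637] [-24.91462558  82.99022633]
```

```bash
python3 - <<'E'
from h import *
p,T=tool(); print(p,st(p),T[:,2],np.degrees(np.arctan2(T[1,0],T[0,0])))
E
```

```text
[ 0.56372672 -0.27665105  0.09211531] [-36.88802671  80.62998382] [ 0.00484448 -0.00119842 -0.99998755] -91.43863128304574
```

drive_tool([
  [3.5, 0, 5, 0.002, -1],
  [3.5, 0, 15, 0.002, -1],
  [3.5, 0, 15, 0.002, -1],
  [3.5, 0, 15, 0.002, -1],
])

```text
clock: 6.5
position: [0.5632, -0.2801, 0.0765]
ee_rot: [0.001, -0.697, 0.717, -0.001]
contact_force: [-0.9, 0.5, -0.8]
width: 0.0132
```

```bash
python3 - <<'E'
from h import *
cal=calib('wrist'); pp=tool(); im=manip.get_image('wrist'); cv2.imwrite('pics/w6.png',im); pickle.dump((cal,pp),open('cal6.pkl','wb'))
p,T=tool(); print(p,st(pp[0]),st(p),T[:,2],np.degrees(np.arctan2(T[1,0],T[0,0])))
im=im[200:370,280:480]; cv2.imwrite('pics/w6a.png',cv2.resize(im,None,fx=4,fy=4,interpolation=cv2.INTER_CUBIC)[:600])
E
```

```text
[ 0.56355436 -0.28025147  0.07683563] [-37.28899909  77.17160841] [-36.96178366  77.02619684] [ 4.44316987e-03 -9.10988444e-04 -9.99989714e-01] -91.57145306354732
```

View pics/w6a.png

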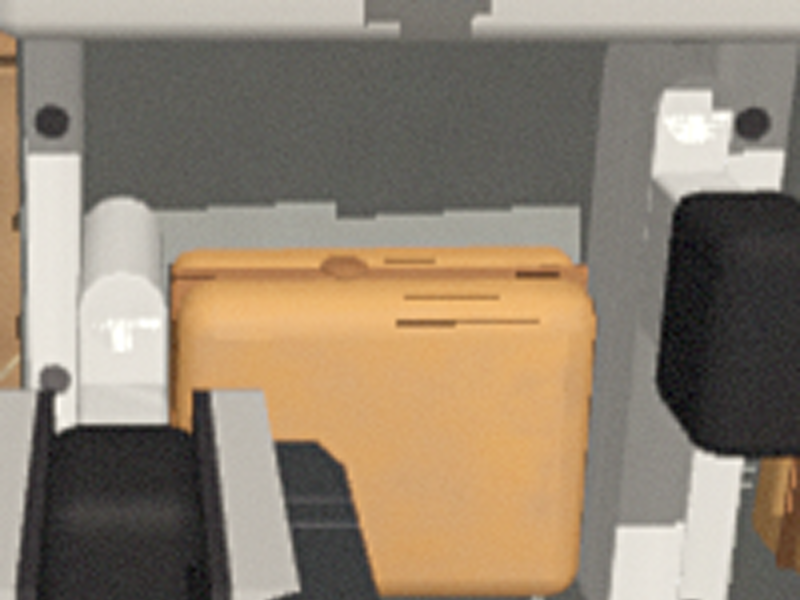

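drive_tool([
  [0, 0, 6, 0, -1],
  [0, 0, 12, 0, -1],
  [0, 0, 16, 0, -1],
  [0, 0, 19, 0, -1],
  [0, 0, 22, 0, -1],
])

```text
clock: 7.05
position: [0.5636, -0.2802, 0.0544]
ee_rot: [0.001, -0.697, 0.717, -0.002]
contact_force: [-0.8, -0.1, -0.2]
width: 0.0129
```

drive_tool([
  [0, 0, 4, 0, -1],
  [0, 0, 8, 0, -1],
  [0, 0, 10, 0, -1],
  [0, 0, 11, 0, -1],
])

```text
clock: 7.45
position: [0.5635, -0.2801, 0.0437]
ee_rot: [0.001, -0.697, 0.717, -0.002]
contact_force: [-1.7, 1.1, 6.3]
width: 0.0134
```

```bash
python3 - <<'E'
from h import *
cal=calib('wrist'); pp=tool(); im=manip.get_image('wrist'); cv2.imwrite('pics/w7.png',im)
p,T=tool(); s=manip.get_state(); print(p,st(p),T[:,2],s['contact_force'],s['moment'])
im=im[160:360,240:480]; cv2.imwrite('pics/w7a.png',cv2.resize(im,None,fx=3,fy=3,interpolation=cv2.INTER_CUBIC)[:600])
E
```

```text
[ 0.5635458  -0.28013305  0.04374455] [-36.97357999  77.1443408 ] [ 4.00930230e-03 -6.55270564e-04 -9.99991748e-01] [-1.59619517 -0.04752567  0.60255982] [ 0.01233413  0.13559868 -0.01832225]
```

View pics/w7a.png

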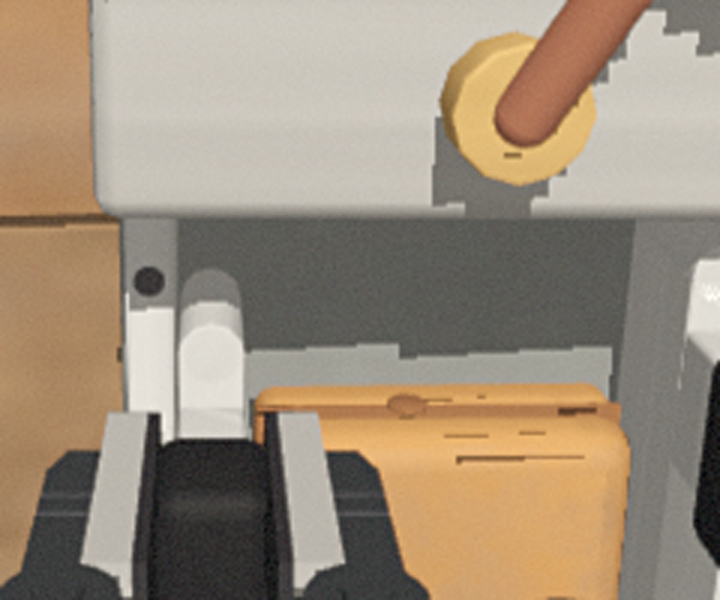

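drive_tool([
  [0, -4, 0, 0, -1],
  [0, -8, 0, 0, -1],
  [0, -11, 0, 0, -1],
  [0, -13, 0, 0, -1],
])

```text
clock: 7.9
position: [0.577, -0.2806, 0.0438]
ee_rot: [0.001, -0.697, 0.717, -0.002]
contact_force: [-1.2, 0.3, 1.1]
width: 0.013
```

drive_tool([
  [0, -2, 0, 0, -1],
  [0, -4, 0, 0, -1],
  [0, -5, 0, 0, -1],
])

```text
clock: 8.2
position: [0.5811, -0.2806, 0.0438]
ee_rot: [0.0, -0.698, 0.716, -0.001]
contact_force: [-4.3, -0.6, 3.2]
width: 0.0131
```

```bash
python3 - <<'E'
from h import *
s=manip.get_state();p,T=tool();print(st(p),p,s['contact_force'],T[:,2])
E
```

```text
[-19.410163    77.12845255] [ 0.5811022  -0.28062961  0.04376319] [-4.31175746 -0.63417222  3.23353724] [ 1.77183742e-03 -5.99836110e-04 -9.99998250e-01]
```

drive_tool([
  [0, -2, 0, 0, -1],
  [0, -3, 0, 0, -1],
  [0, -3, 0, 0, -1],
])

```text
clock: 8.5
position: [0.5813, -0.2807, 0.0439]
ee_rot: [-0.001, -0.698, 0.716, 0.001]
contact_force: [-7.4, 0.0, 5.7]
width: 0.0131
```

```bash
python3 - <<'E'
from h import *
s=manip.get_state();p,T=tool();print(st(p),p,s['contact_force'],T[:,2])
E
```

```text
[-19.16745578  77.08438852] [ 0.58134361 -0.2806803   0.04386893] [-7.42559076  0.01067579  5.6871751 ] [-3.88203382e-03 -1.33055443e-04 -9.99992456e-01]
```

drive_tool([
  [0, 1, 0, 0, -0.9],
  [0, 1, 0, 0, -0.5],
  [0, 1, 0, 0, -0.4],
  [0, 1, 0, 0, -0.4],
  [0, 1, -5, 0, -0.4],
])

```text
clock: 9.0
position: [0.5802, -0.2803, 0.0483]
ee_rot: [-0.001, -0.698, 0.716, 0.002]
contact_force: [-0.9, -0.1, 0.7]
width: 0.0252
```

drive_tool([
  [0, 0, -20, 0, -0.4],
  [0, 0, -45, 0, -0.4],
  [0, 0, -65, 0, -0.3],
  [0, 0, -80, 0, 0],
  [0, 0, -80, 0, 0],
])

```text
clock: 9.5
position: [0.5824, -0.2813, 0.1313]
ee_rot: [-0.001, -0.698, 0.716, -0.001]
contact_force: [-1.4, -0.4, -0.4]
width: 0.043
```

```bash
python3 - <<'E'
from h import *
cal=calib('wrist'); pp=tool(); im=manip.get_image('wrist'); cv2.imwrite('pics/w8.png',im); pickle.dump((cal,pp),open('cal8.pkl','wb'))
p,T=tool(); print(p,st(p),T[:,2])
print(to_tool([.533,-.1033,.12],-4.3-0))
print(to_tool([.533,-.1033,.12],-4.3+180), manip.get_state()['qpos'])
E
```

```text
[ 0.58141935 -0.28072541  0.1296354 ] [-19.09050704  77.04137279] [-2.11615681e-03 -8.42462760e-04 -9.99997406e-01]
(array([-176.1,   52.9,    9.6]), np.float64(-1.5214374176294112))
(array([-176.1,   52.9,    9.6]), np.float64(1.620155235960382)) [-0.55647261  0.447816    1.49753112 -0.0019686   1.19759808  1.04073389]
```

View pics/w8.png

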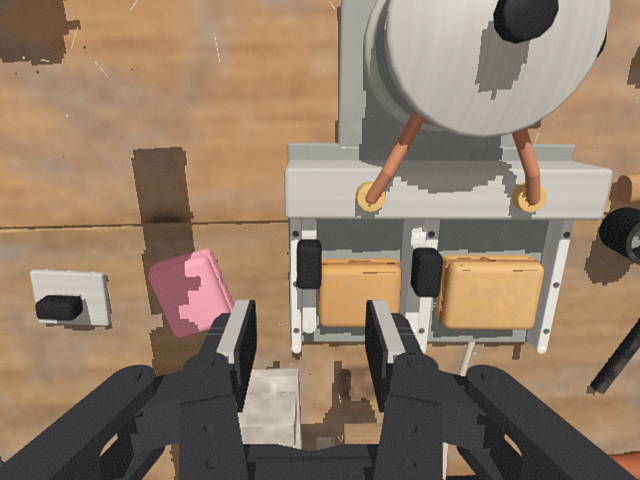

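drive_tool([
  [-20, 5, 0, -0.14, -0.06],
  [-50, 15, 0, -0.28, -0.06],
  [-85, 25, 0, -0.42, -0.06],
  [-120, 35, 0, -0.56, -0.06],
  [-150, 45, 0, -0.7, -0.06],
])

```text
clock: 10.05
position: [0.5389, -0.1277, 0.1283]
ee_rot: [0.001, 0.902, -0.431, -0.002]
contact_force: [0.8, -0.4, -0.4]
width: 0.0398
```

```bash
python3 - <<'E'
from h import *
print(tool()[0],tool()[1][:,2],to_tool([.533,-.1033,.12],-4.3-0))
E
```

```text
[ 0.53889424 -0.12767933  0.12825852] [-4.37382302e-03  5.44869963e-04 -9.99990286e-01] (array([-22.6, -10.8,   8.3]), np.float64(-0.8157813759655003))
```

drive_tool([
  [-8, -4, 0, -0.14, -0.06],
  [-15, -8, 0, -0.29, -0.06],
  [-22, -11, 2, -0.43, -0.06],
  [-22, -11, 4, -0.58, -0.06],
  [-22, -11, 8, -0.72, -0.06],
])

```text
clock: 10.55
position: [0.533, -0.103, 0.1193]
ee_rot: [-0.0, 0.997, -0.082, -0.003]
contact_force: [-0.3, -0.9, -0.0]
width: 0.04
```

drive_tool([
  [0, 0, 0, -0.1, -0.06],
  [0, 0, 0, -0.1, -0.06],
  [0, 0, 0, -0.1, -0.06],
])

```text
clock: 10.85
position: [0.5325, -0.1029, 0.1185]
ee_rot: [-0.001, 0.999, -0.033, -0.004]
contact_force: [0.4, -0.7, -0.2]
width: 0.04
```

```bash
python3 - <<'E'
from h import *
cal=calib('wrist'); pp=tool(); im=manip.get_image('wrist'); cv2.imwrite('pics/w9.png',im); pickle.dump((cal,pp),open('cal9.pkl','wb'))
print(tool()[0],tool()[1][:,2],to_tool([.533,-.1033,.009],-4.3-0))
E
```

```text
[ 0.53266672 -0.10293505  0.11873525] [-0.00673777  0.00138225 -0.99997635] (array([  1.1,   0.4, 109.7]), np.float64(0.008933836707176786))
```

View pics/w9.png

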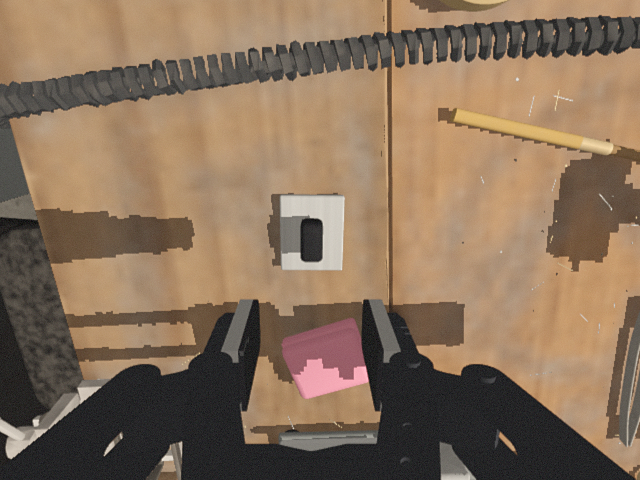

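```bash
python3 - <<'E'
from h import *
cal,pp=pickle.load(open('cal9.pkl','rb'))
x,r=fit(np.array([(-21,26,6),(21,26,6),(-21,-26,6),(21,-26,6)])/1000,[(280.5,195.5),(343.5,195),(282,269.5),(342.5,269.5)],cal,[.53,-.1,0]);print(x,np.degrees(x[2]),r.tolist())
print('grip top',ray(cal,(311.5,239),.026))
print(to_tool([x[0],x[1],.009],np.degrees(x[2])))
E
```

```text
[ 0.53369422 -0.10241291 -0.06089843] -3.4892232985118112 [[-1.3, -0.6], [1.3, -0.3], [-0.6, 0.6], [0.7, 0.5]]
grip top [ 0.53355529 -0.09962056  0.026     ]
(array([  1.7,  -0.5, 109.7]), np.float64(-0.005216886232251167))
```

drive_tool([
  [1.5, -1, 30, 0, -0.06],
  [1.5, -1, 60, 0, -0.06],
  [1.5, -1, 85, 0, -0.06],
  [1.5, -1, 100, 0, -0.06],
  [1.5, -1, 106, 0, -0.06],
])

```text
clock: 11.4
position: [0.5324, -0.1016, 0.011]
ee_rot: [-0.001, 0.999, -0.034, -0.005]
contact_force: [-0.5, -0.4, 0.3]
width: 0.0402
```

drive_tool([
  [0, 0, 0, 0, -0.2],
  [0, 0, 0, 0, -1],
  [0, 0, 0, 0, -1],
  [0, 0, 0, 0, -1],
  [0, 0, 0, 0, -1],
], squeeze=50)

```text
clock: 11.9
position: [0.5331, -0.1018, 0.0119]
ee_rot: [-0.001, 0.999, -0.034, -0.004]
contact_force: [-0.2, -0.4, 3.6]
width: 0.0128
```

```bash
python3 - <<'E'
from h import *
s=manip.get_state();p,T=tool();print(p,T[:,2],s['contact_force'],s['width'])
E
```

```text
[ 0.53310807 -0.10180184  0.01193255] [-0.00781077  0.00174906 -0.99996797] [-0.23536533 -0.39598955  3.64123057] 0.012781110554807084
```

drive_tool([
  [0, 0, -15, 0, -1],
  [0, 0, -40, 0, -1],
  [0, 0, -70, 0, -1],
  [0, 0, -95, 0, -1],
  [0, 0, -95, 0, -1],
])

```text
clock: 12.4
position: [0.5364, -0.1027, 0.1104]
ee_rot: [0.0, 0.999, -0.034, -0.0]
contact_force: [0.1, -0.9, -1.3]
width: 0.0127
```

```bash
python3 - <<'E'
from h import *
cal=calib('wrist'); pp=tool(); im=manip.get_image('wrist'); cv2.imwrite('pics/w10.png',im); pickle.dump((cal,pp),open('cal10.pkl','wb'))
x=pickle.load(open('stand.pkl','rb'))
c,s=np.cos(x[2]),np.sin(x[2])
W=lambda a,b:(x[0]+c*a/1000-s*b/1000,x[1]+s*a/1000+c*b/1000)
print(tool()[0],tool()[1][:,2],W(-57,43.3),to_tool([*W(-57,43.3),.11],np.degrees(x[2])))
E
```

```text
[ 0.53492724 -0.1022723   0.10838788] [-4.02440957e-03  5.52847125e-04 -9.99991749e-01] (np.float64(0.5426006134683641), np.float64(-0.3134166182340875)) (array([ 21.9, 210.1,  -1.8]), np.float64(-0.04013392826433052))
```

View pics/w10.png

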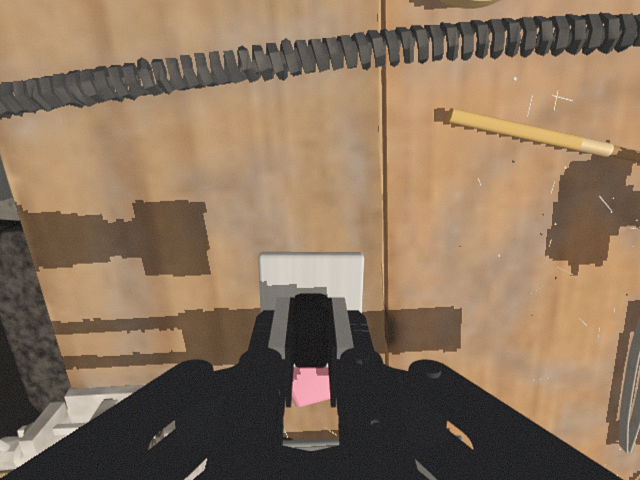

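drive_tool([
  [4, 45, -4, 0, -1],
  [8, 90, -4, -0.02, -1],
  [12, 135, -4, -0.04, -1],
  [16, 180, -4, -0.04, -1],
  [18, 225, -4, -0.04, -1],
])

```text
clock: 12.95
position: [0.5367, -0.329, 0.1101]
ee_rot: [-0.001, 1.0, -0.014, -0.003]
contact_force: [0.9, 0.1, -1.3]
width: 0.0126
```

drive_tool([
  [2, 25, 0, 0, -1],
  [3, 45, 0, 0, -1],
  [3, 45, 0, 0, -1],
  [3, 45, 0, 0, -1],
])

```text
clock: 13.35
position: [0.5378, -0.3728, 0.1086]
ee_rot: [-0.003, 1.0, -0.014, -0.004]
contact_force: [0.7, -0.4, -1.0]
width: 0.0125
```

```bash
python3 - <<'E'
from h import *
cal=calib('wrist'); pp=tool(); im=manip.get_image('wrist'); cv2.imwrite('pics/w11.png',im); pickle.dump((cal,pp),open('cal11.pkl','wb'))
p,T=tool();print(p,st(pp[0]),st(p),T[:,2],np.degrees(np.arctan2(T[1,0],T[0,0])))
E
```

```text
[ 0.53795957 -0.3722671   0.10904006] [-60.17849489 -16.21698189] [-60.02866113 -15.65545289] [-0.00818689  0.00525898 -0.99995266] -1.5450439193188352
```

View pics/w11.png

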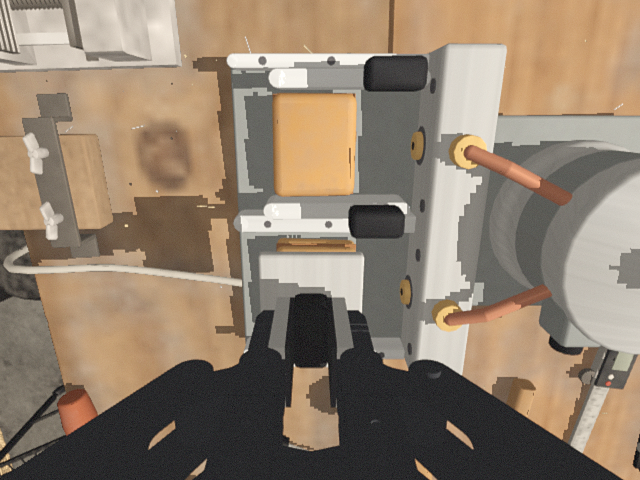

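```bash
python3 - <<'E'
import cv2
im=cv2.imread('pics/w11.png')[45:300,220:440]; cv2.imwrite('pics/w11a.png',cv2.resize(im,None,fx=2.35,fy=2.35,interpolation=cv2.INTER_CUBIC))
im=cv2.imread('pics/w11.png')[45:215,220:440]; cv2.imwrite('pics/w11b.png',cv2.resize(im,None,fx=3.5,fy=3.5,interpolation=cv2.INTER_CUBIC))
E
```

```text
(no output)
```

View pics/w11b.png

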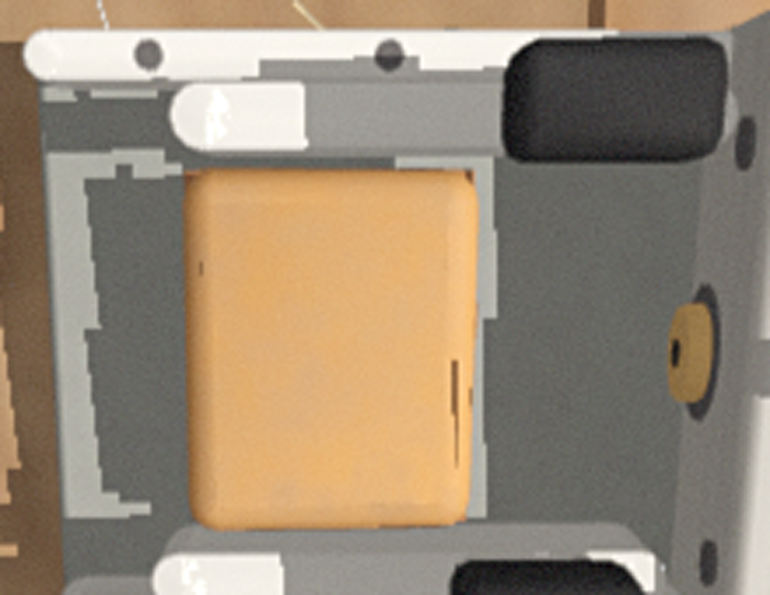

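View pics/w11a.png

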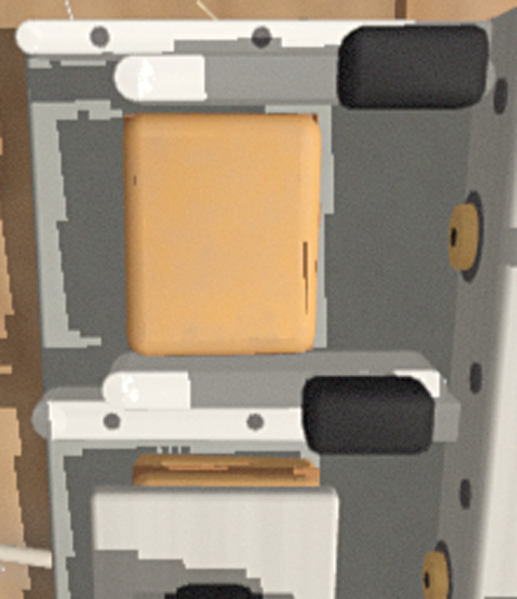

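```bash
python3 - <<'E'
from h import *
cal,(p,T)=pickle.load(open('cal11.pkl','rb'))
B=lambda x,y:(220+x/3.5,45+y/3.5); A=lambda x,y:(220+x/2.35,45+y/2.35)
print('TCP',st(p))
for n,q,z in [('screw',(148,54),.028),('screw',(390,54),.028),('mould back',(187,350),.03),('front',(474,350),.03),('leftside',(330,170),.03),('right',(330,528),.03),('bl',(187,175),.03),('br',(190,500),.03),('fl',(476,185),.03),('fr',(470,510),.03),('loosebar rear',(171,117),.038),('loosebar mid L',(290,82),.038),('R',(290,151),.038),('loose grip fr',(724,100),.068),('gripL',(600,38),.068),('gripR',(600,160),.068)]:
    print(n,st(ray(cal,B(*q),z)).round(1))
zt=p[2]-.0119+.006
for q in [(93,492),(338,492)]: print('plate',st(ray(cal,A(*q),zt)).round(1))
for q in [(100,421+0),(111,421),(255,421)]: print('rib screw',st(ray(cal,A(*q),.028)).round(1))
E
```

```text
TCP [-60.17849489 -16.21698189]
screw [-84.5  86.7]
screw [-49.3  86.7]
mould back [-79.8  44.8]
front [-35.9  44.8]
leftside [-58.   70.8]
right [-57.8  17.2]
bl [-79.1  70.1]
br [-80.   21.6]
fl [-36.4  68.7]
fr [-35.7  20.1]
loosebar rear [-80.4  77.5]
loosebar mid L [-63.6  82.1]
R [-63.7  73. ]
loose grip fr [-10.7  77.4]
gripL [-26.   84.2]
gripR [-25.2  70.6]
plate [-79.3   9.1]
plate [-38.5   9.2]
rib screw [-87.5   0.2]
rib screw [-84.8   0.2]
rib screw [-49.6   0.3]
```

```bash
cat >> h.py <<'E'
def W(a,b):
    x=pickle.load(open('stand.pkl','rb'));c,s=np.cos(x[2]),np.sin(x[2])
    return [x[0]+c*a/1000-s*b/1000,x[1]+s*a/1000+c*b/1000]
E
python3 - <<'E'
from h import *
print(to_tool([*W(-59.2,44.6),.10],-1.57),tool()[1][:,2])
E
```

```text
(array([  0.9, -60.2,   9.3]), np.float64(0.0004355657762796679)) [-0.00818689  0.00525898 -0.99995266]
```

drive_tool([
  [1, -30, 0, 0, -1],
  [1, -60, 0, 0, -1],
  [1, -60, 9, 0, -1],
  [1, -60, 9, 0, -1],
  [1, -60, 9, 0, -1],
])

```text
clock: 13.9
position: [0.5406, -0.3119, 0.1003]
ee_rot: [-0.002, 1.0, -0.013, -0.004]
contact_force: [0.0, -1.1, -0.7]
width: 0.0126
```

```bash
python3 - <<'E'
from h import *
p,T=tool();print(p,st(p),to_tool([*W(-59.2,44.6),.050],-1.57),T[:,2])
E
```

```text
[ 0.54064645 -0.31186724  0.10033536] [-58.99584014  44.7953141 ] (array([ 0.2,  0.4, 50.3]), np.float64(0.0015574449139030338)) [-0.00831882  0.00492194 -0.99995328]
```

drive_tool([
  [0, 0, 15, 0, -1],
  [0, 0, 30, 0, -1],
  [0, 0, 40, 0, -1],
  [0, 0, 46, 0, -1],
  [0, 0, 48, 0, -1],
])

```text
clock: 14.4
position: [0.5398, -0.3118, 0.0515]
ee_rot: [-0.003, 1.0, -0.013, -0.005]
contact_force: [-0.5, -0.4, -2.0]
width: 0.0126
```

```bash
python3 - <<'E'
from h import *
cal=calib('wrist');im=manip.get_image('wrist'); cv2.imwrite('pics/w12.png',im)
p,T=tool();print(p,st(p),to_tool([*W(-59.2,44.6),.0475],-1.57),T[:,2],manip.get_state()['contact_force'])
E
```

```text
[ 0.53989943 -0.31176886  0.05158743] [-59.74527242  44.87321105] (array([0.6, 0.3, 4.1]), np.float64(0.001194128158560783)) [-0.00928207  0.00553107 -0.99994162] [-0.55849158  1.04509053 -2.01561481]
```

View pics/w12.png

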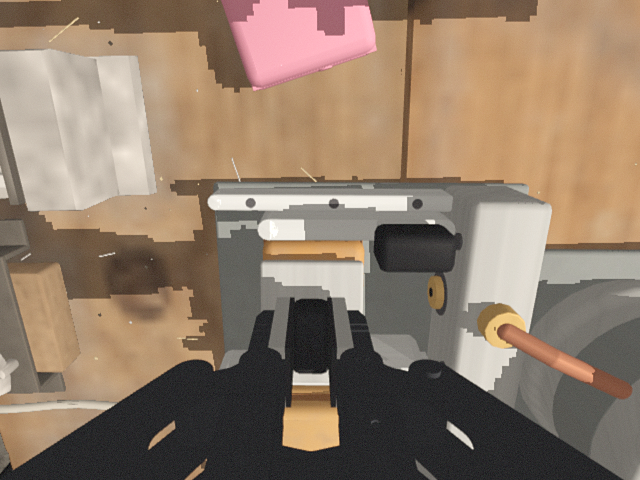

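drive_tool([
  [0.5, 0, 2, 0, -1],
  [0.5, 0, 4, 0, -1],
  [0.5, 0, 5, 0, -1],
  [0.5, 0, 5, 0, -1],
])

```text
clock: 14.85
position: [0.5409, -0.3124, 0.0487]
ee_rot: [-0.002, 1.0, -0.013, -0.004]
contact_force: [-2.6, 0.2, 7.4]
width: 0.0127
```

```bash
python3 - <<'E'
from h import *
cal=calib('wrist');im=manip.get_image('wrist'); cv2.imwrite('pics/w13.png',im); pickle.dump((cal,tool()),open('cal13.pkl','wb'))
p,T=tool();print(p,st(p),T[:,2],manip.get_state()['contact_force'])
cv2.imwrite('pics/w13a.png',cv2.resize(im[160:380,200:470],None,fx=2.7,fy=2.7,interpolation=cv2.INTER_CUBIC))
E
```

```text
[ 0.54083466 -0.31244153  0.04872319] [-58.79197408  44.22639212] [-0.00765648  0.00382905 -0.99996336] [-1.30503211  0.19922827  7.96608947]
```

View pics/w13a.png

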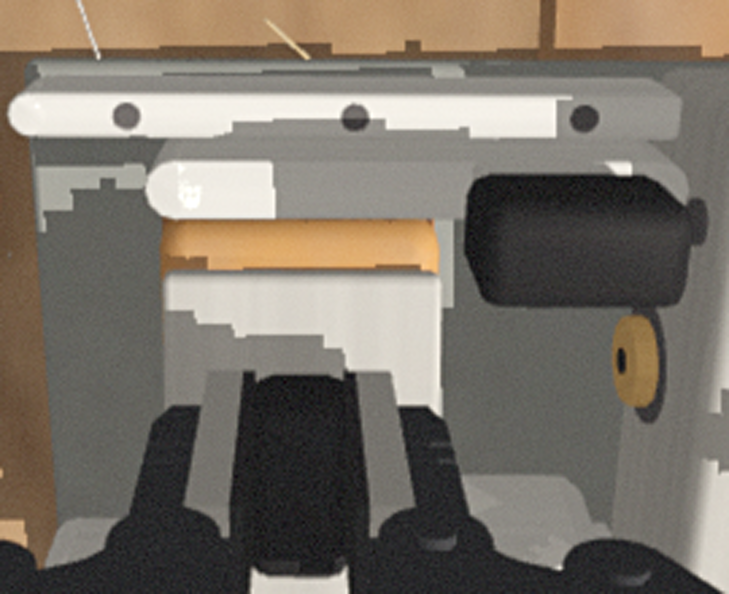

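```bash
python3 - <<'E'
from h import *
cal,(p,T)=pickle.load(open('cal13.pkl','rb'))
A=lambda x,y:(200+x/2.7,160+y/2.7)
for n,q,z in [('screw',(126,116),.028),('plate L',(164,273),.041),('plate R',(440,273),.041),('mould top back',(164,245),.032),('mould front',(438,245),.032),('bar in edge',(350,218),.038),('bar rear',(147,190),.038)]:
    print(n,st(ray(cal,A(*q),z)).round(1))
E
```

```text
screw [-84.5  86.6]
plate L [-77.8  66. ]
plate R [-37.2  66.2]
mould top back [-78.9  67.1]
mould front [-36.5  67.3]
bar in edge [-50.4  73.6]
bar rear [-80.3  77.8]
```

```bash
python3 - <<'E'
from h import *
a=manip.get_image('scene'); b=manip.get_image('side'); cv2.imwrite('pics/s14.png',a); cv2.imwrite('pics/d14.png',b)
cv2.imwrite('pics/s14a.png',cv2.resize(a[220:320,320:450],None,fx=6,fy=6,interpolation=cv2.INTER_CUBIC))
cv2.imwrite('pics/d14a.png',cv2.resize(b[230:330,280:410],None,fx=6,fy=6,interpolation=cv2.INTER_CUBIC))
E
```

```text
(no output)
```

View pics/s14a.png

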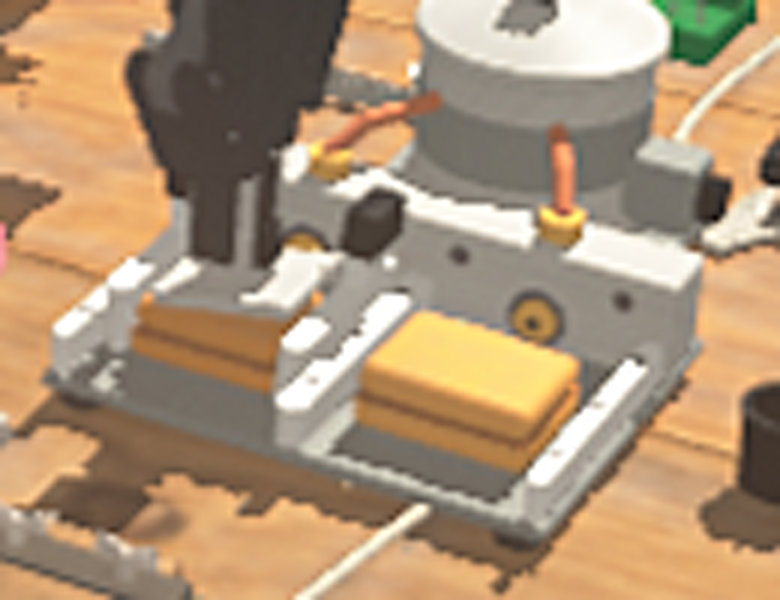

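View pics/d14a.png

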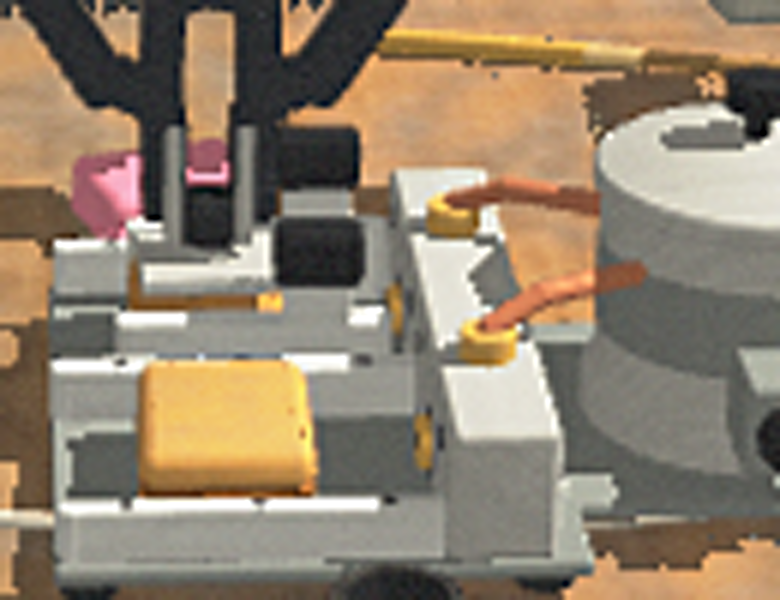

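drive_tool([
  [0, 0, -3, 0, -1],
  [0, 0, -6, 0, -1],
  [0, 0, -6, 0, -1],
])

```text
clock: 15.3
position: [0.5412, -0.3126, 0.0551]
ee_rot: [-0.002, 1.0, -0.013, -0.003]
contact_force: [0.2, -0.5, -2.1]
width: 0.0125
```

```bash
python3 - <<'E'
from h import *
cal=calib('wrist');pp=tool();im=manip.get_image('wrist'); pickle.dump((cal,pp),open('cal15.pkl','wb'))
p,T=tool();print(p,st(p),T[:,2],manip.get_state()['contact_force'])
cv2.imwrite('pics/w15a.png',cv2.resize(im[160:430,220:420],None,fx=2.2,fy=2.2,interpolation=cv2.INTER_CUBIC))
a=manip.get_image('scene')
cv2.imwrite('pics/s15a.png',cv2.resize(a[240:310,330:400],None,fx=8,fy=8,interpolation=cv2.INTER_CUBIC))
E
```

```text
[ 0.54100174 -0.31246492  0.05474629] [-58.62432212  44.20757918] [-0.0074258   0.003636   -0.99996582] [-0.33177382 -0.40704098 -2.52816099]
```

View pics/w15a.png

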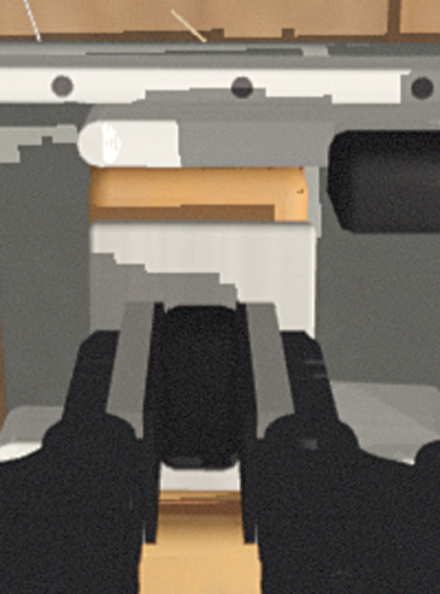

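View pics/s15a.png

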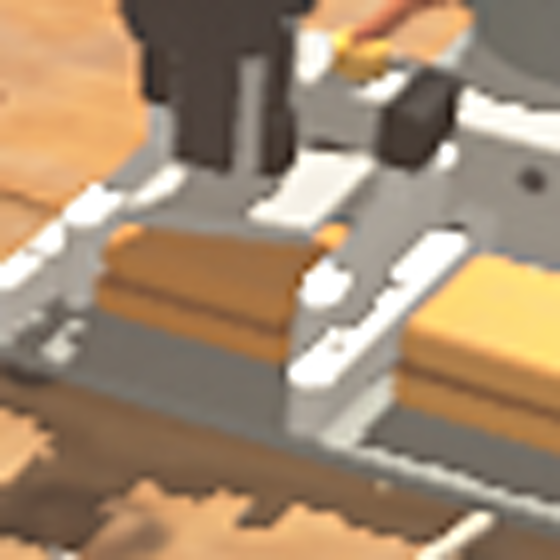

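```bash
python3 - <<'E'
from h import *
from scipy.optimize import least_squares
cal,(p,T)=pickle.load(open('cal15.pkl','rb'))
rows=np.array([160+223/2.2,160+490/2.2,160+307/2.2,160+467/2.2])
pts=np.array([(26,6),(-26,6),(13,26),(-13,26)])/1000
def f(x,idx=range(4)):
    c,s=np.cos(x[2]),np.sin(x[2]); out=[]
    for i in idx:
        y,z=pts[i]; yy=x[0]+c*y-s*z; zz=x[1]+s*y+c*z
        w=W(-58,yy*1000); out.append(proj(cal,[w[0],w[1],zz])[0,1]-rows[i])
    return np.array(out)
r=least_squares(f,[.044,.043,0]); print(r.x,np.degrees(r.x[2]),r.fun,'TCP',st(p),p[2])
c,s=np.cos(r.x[2]),np.sin(r.x[2])
for y in(26,-26): print('bottom edge',y,r.x[0]*1000+c*y,r.x[1]*1000+s*y)
E
```

```text
[ 0.03693837  0.04195027 -0.27092184] -15.522677780877096 [-0.93277434  0.9572058   1.45868407 -1.48022701] TCP [-58.45112369  44.07492283] 0.055102005892627925
bottom edge 26 61.990005016161646 34.99216070476462
bottom edge -26 11.886725594536689 48.90838832573191
```

drive_tool([
  [0, -2, -3, 0, -1],
  [0, -4, -3, 0, -1],
  [0, -6, -3, 0, -1],
  [0, -6, 0, 0, -1],
  [0, -6, 3, 0, -1],
], squeeze=20)

```text
clock: 15.9
position: [0.5411, -0.3063, 0.0514]
ee_rot: [-0.002, 1.0, -0.013, -0.004]
contact_force: [0.3, -0.4, -1.9]
width: 0.0123
```

drive_tool([
  [0, 0, 1.5, 0, -1],
  [0, 0, 3, 0, -1],
  [0, 0, 4.5, 0, -1],
  [0, 0, 5.5, 0, -1],
])

```text
clock: 16.3
position: [0.5411, -0.3065, 0.048]
ee_rot: [-0.002, 1.0, -0.013, -0.004]
contact_force: [-3.3, 2.5, 15.7]
width: 0.0127
```

```bash
python3 - <<'E'
from h import *
cal=calib('wrist');pp=tool();im=manip.get_image('wrist'); pickle.dump((cal,pp),open('cal16.pkl','wb'))
p,T=tool();print(p,st(p),T[:,2],manip.get_state()['contact_force'])
cv2.imwrite('pics/w16a.png',cv2.resize(im[160:430,220:420],None,fx=2.2,fy=2.2,interpolation=cv2.INTER_CUBIC))
a=manip.get_image('scene')
cv2.imwrite('pics/s16a.png',cv2.resize(a[240:310,330:400],None,fx=8,fy=8,interpolation=cv2.INTER_CUBIC))
E
```

```text
[ 0.54107204 -0.30642101  0.04811186] [-58.71945574  50.25115566] [-0.00703838  0.00322965 -0.99997001] [-3.14901287  2.19352493 10.66900938]
```

View pics/w16a.png

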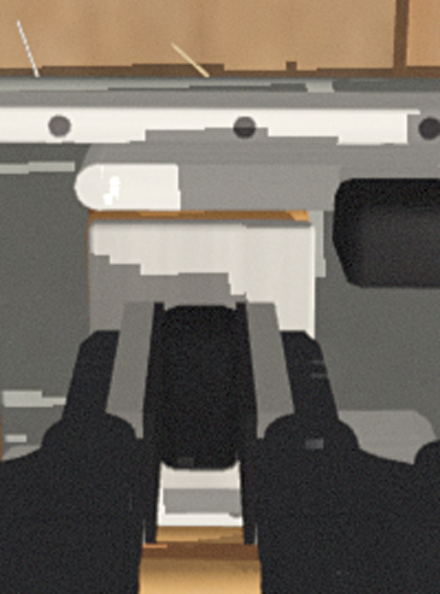

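View pics/s16a.png

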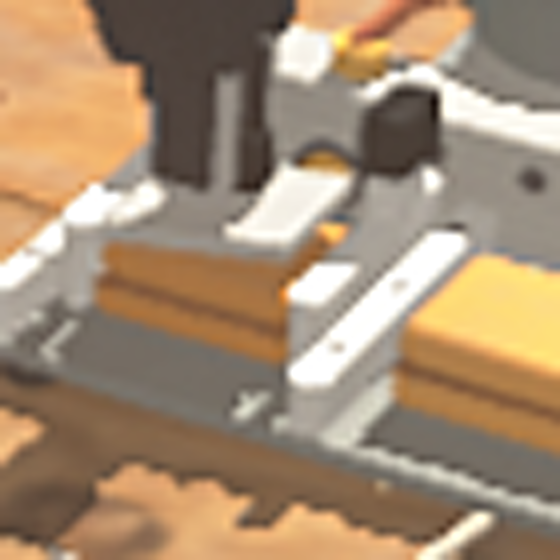

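drive_tool([
  [0, 0, 0, 0, -0.65],
  [0, 0, 0, 0, -0.6],
  [0, 0, 0, 0, -0.5],
  [0, 0, 0, 0, -0.4],
  [0, 0, 0, 0, -0.4],
])

```text
clock: 16.9
position: [0.541, -0.3064, 0.0478]
ee_rot: [-0.002, 1.0, -0.013, -0.004]
contact_force: [-0.3, 0.5, -0.3]
width: 0.0254
```

drive_tool([
  [0, 0, -10, 0, -0.4],
  [0, 10, -25, 0, -0.4],
  [0, 30, -40, 0, -0.3],
  [0, 50, -55, 0, -0.2],
  [0, 65, -60, 0, -0.06],
])

```text
clock: 17.4
position: [0.5408, -0.3735, 0.1101]
ee_rot: [-0.0, 1.0, -0.013, -0.002]
contact_force: [1.1, 0.0, 0.5]
width: 0.0398
```

drive_tool([
  [0, 0, 0, 0, -0.06],
  [0, 0, 0, 0, -0.06],
])

```text
clock: 17.6
position: [0.5406, -0.3733, 0.1099]
ee_rot: [-0.001, 1.0, -0.013, -0.002]
contact_force: [-0.2, 0.2, 0.4]
width: 0.0399
```

```bash
python3 - <<'E'
from h import *
cal=calib('wrist');pp=tool();im=manip.get_image('wrist'); pickle.dump((cal,pp),open('cal17.pkl','wb')); cv2.imwrite('pics/w17.png',im)
p,T=tool();print(p,st(p),T[:,2],manip.get_state()['contact_force'])
cv2.imwrite('pics/w17a.png',cv2.resize(im[80:280,220:440],None,fx=3,fy=3,interpolation=cv2.INTER_CUBIC))
a=manip.get_image('scene')
cv2.imwrite('pics/s17a.png',cv2.resize(a[240:310,330:400],None,fx=8,fy=8,interpolation=cv2.INTER_CUBIC))
E
```

```text
[ 0.54032126 -0.37258642  0.10939923] [-57.65911545 -15.91002149] [-0.00521155  0.00214486 -0.99998412] [-0.32492886  0.4319675   0.55970988]
```

View pics/w17.png

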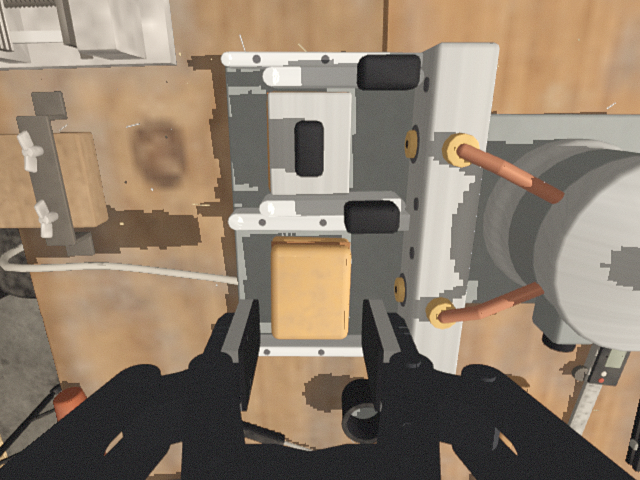

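View pics/w17a.png

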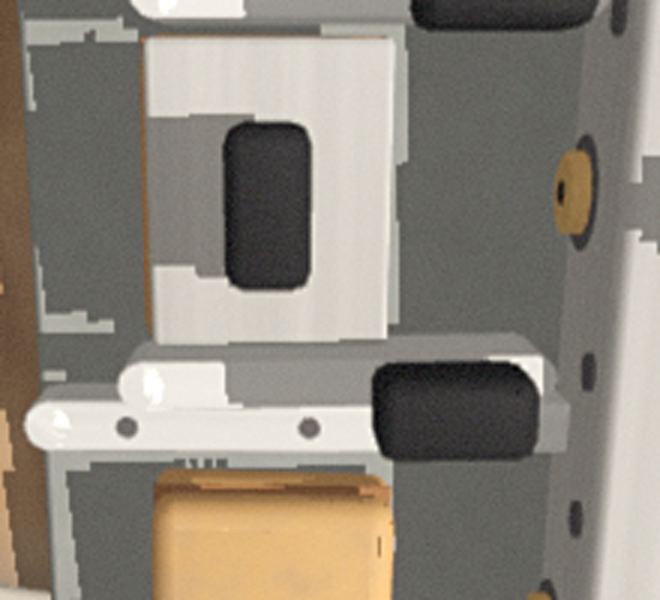

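View pics/s17a.png

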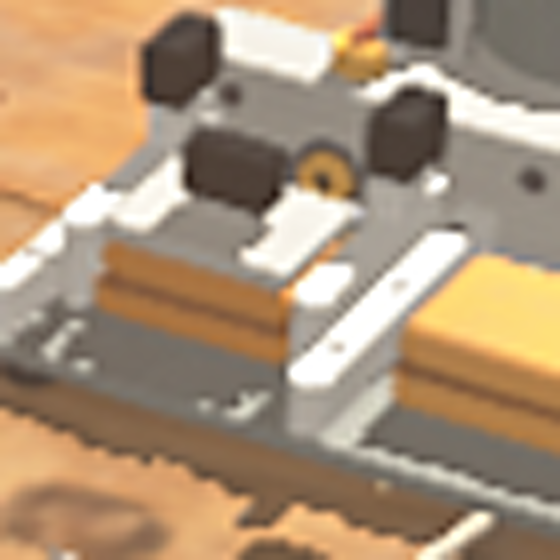

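```bash
python3 - <<'E'
from h import *
cal,(p,T)=pickle.load(open('cal17.pkl','rb'))
A=lambda x,y:(220+x/3,80+y/3)
print('screws',st(ray(cal,A(127,427),.028)),st(ray(cal,A(309,427),.028)))
o=[A(146,39),A(394,39),A(153,343),A(388,337)]
print([st(ray(cal,q,.041)).round(1) for q in o])
x,r=fit(np.array([(-21,26,41),(21,26,41),(-21,-26,41),(21,-26,41)])/1000,o,cal,[.54,-.31,0]);print('plate',st(x[:2]),np.degrees(x[2])+1.57,r.tolist())
for n,q,z in [('mould back',(142,60),.03),('back2',(150,300),.03),('left',(250,35),.03),('front?',(396,100),.03),('fbar inner top',(200,357),.038),('fgrip rear',(373,405),.068),('fgrip L',(450,362),.068),('lgrip front',(598,5),.068)]: print(n,st(ray(cal,A(*q),z)).round(1))
E
```

```text
screws [-84.57735033   0.17050989] [-49.63190616   0.23814546]
[array([-77.4,  69.9]), array([-36.8,  70. ]), array([-77.8,  19.3]), array([-36.2,  20.4])]
plate [-57.04274313  44.75129248] 0.37227933969809146 [[-1.6, -1.5], [1.2, -2.0], [-0.2, 1.3], [0.6, 2.9]]
mould back [-79.3  66.8]
back2 [-79.2  25. ]
left [-60.6  70.9]
front? [-35.1  60.3]
fbar inner top [-69.7  16.1]
fgrip rear [-40.8  15.1]
fgrip L [-29.1  22. ]
lgrip front [-10.5  73.7]
```

```bash
python3 - <<'E'
from h import *
print(to_tool([*W(-108,43.8),.11],-91.57),tool()[1][:,2])
cal8,_=pickle.load(open('cal8.pkl','rb'))
for n,q in [('Lgrip',(310,262)),('Fgrip',(428,272))]: print(n,st(ray(cal8,q,.068)))
E
```

```text
(array([-50.2, -59.4,  -0.4]), np.float64(1.572519018510187)) [-0.00557368  0.00241769 -0.99998154]
Lgrip [-18.34663016  77.22991191]
Fgrip [-24.15880524  12.29831289]
```

drive_tool([
  [-10, -10, -3, 0.14, -0.5],
  [-25, -25, -3, 0.28, -1],
  [-40, -45, -3, 0.43, -1],
  [-50, -59, -3, 0.57, -1],
  [-50, -59, -3, 0.72, -1],
], squeeze=40)

```text
clock: 18.2
position: [0.4895, -0.308, 0.1118]
ee_rot: [-0.001, 0.93, -0.366, -0.005]
contact_force: [0.5, -1.4, 0.0]
width: -0.0002
```

drive_tool([
  [0, 0, 0, 0.14, -1],
  [0, 0, 0, 0.28, -1],
  [0, 0, 0, 0.43, -1],
  [0, 0, 0, 0.57, -1],
  [0, 0, 0, 0.72, -1],
])

```text
clock: 18.7
position: [0.489, -0.3065, 0.1111]
ee_rot: [0.001, 0.74, -0.672, -0.007]
contact_force: [-0.2, 0.5, -0.2]
width: -0.0001
```

```bash
python3 - <<'E'
from h import *
print(to_tool([*W(-108,43.8),.11],-91.57),tool()[1][:,2],manip.get_state()['qpos'].round(2))
E
```

```text
(array([ 5.3, -2.2,  1. ]), np.float64(0.1231589205418343)) [-0.01072242  0.00779693 -0.99991211] [-0.68  0.38  1.67 -0.    1.11  0.8 ]
```

drive_tool([
  [5, -2, 0, 0.12, -1],
  [5, -2, 0, 0.125, -1],
  [5, -2, 0, 0.125, -1],
  [5, -2, 0, 0.125, -1],
])

```text
clock: 19.1
position: [0.4912, -0.3106, 0.1107]
ee_rot: [-0.001, -0.697, 0.717, 0.007]
contact_force: [-0.2, -0.2, -0.4]
width: 0.0
```

```bash
python3 - <<'E'
from h import *
cal=calib('wrist');pp=tool();im=manip.get_image('wrist'); pickle.dump((cal,pp),open('cal18.pkl','wb')); cv2.imwrite('pics/w18.png',im)
print(st(pp[0]),to_tool([*W(-108,43.8),.017],-91.57),tool()[1][:,2])
E
```

```text
[-108.48295213   44.70344231] (array([ 1.5, -1.5, 93.8]), np.float64(-0.00025941164220976304)) [-0.01115874  0.00824524 -0.99990374]
```

View pics/w18.png

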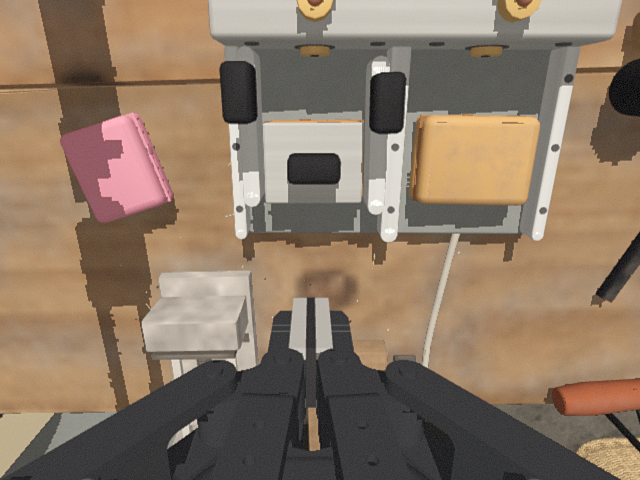

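drive_tool([
  [1.5, 0, 35, 0, -1],
  [1.5, 0, 65, 0, -1],
  [1.5, 0, 80, 0, -1],
  [1.5, 0, 88, 0, -1],
  [1.5, 0, 93, 0, -1],
])

```text
clock: 19.65
position: [0.4901, -0.3114, 0.0173]
ee_rot: [-0.001, -0.697, 0.717, 0.007]
contact_force: [0.4, -0.2, 0.6]
width: 0.0003
```

```bash
python3 - <<'E'
from h import *
cal=calib('wrist');pp=tool();im=manip.get_image('wrist'); cv2.imwrite('pics/w19.png',im)
s=manip.get_state()
print(pp[0],st(pp[0]),s['contact_force'],to_tool([*W(-95,43.8),.017],-91.57),tool()[1][:,2])
E
```

```text
[ 0.49009669 -0.31140895  0.01730216] [-109.539205     43.86996392] [-0.03628161  0.31991737 -0.8273177 ] (array([  0.1, -14.6,  -0.1]), np.float64(0.0001431495251729471)) [-0.01178819  0.00877971 -0.99989197]
```

View pics/w19.png

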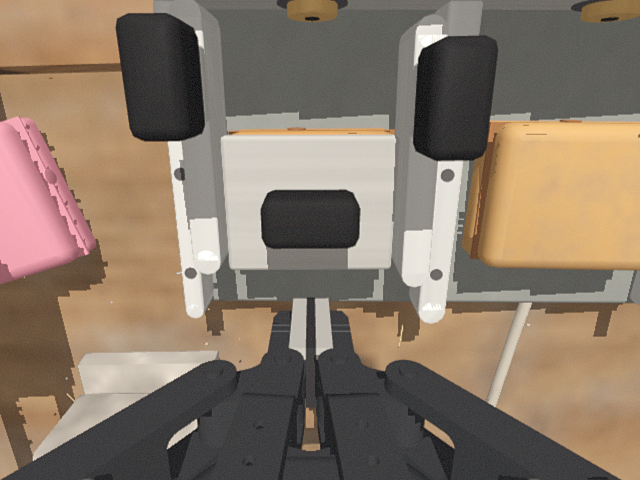

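drive_tool([
  [0, -4, 0, 0, -1],
  [0, -8, 0, 0, -1],
  [0, -12, 0, 0, -1],
  [0, -16, 0, 0, -1],
  [0, -20, 0, 0, -1],
])

```text
clock: 20.2
position: [0.5099, -0.3119, 0.0172]
ee_rot: [-0.002, -0.698, 0.716, 0.008]
contact_force: [-2.1, -0.4, 3.0]
width: 0.0003
```

```bash
python3 - <<'E'
from h import *
cal=calib('wrist');pp=tool();im=manip.get_image('wrist'); cv2.imwrite('pics/w20.png',im)
s=manip.get_state()
print(pp[0],st(pp[0]),s['contact_force'],tool()[1][:,2])
E
```

```text
[ 0.50992209 -0.31185887  0.01722213] [-89.70891546  43.96279982] [-1.13113461 -0.11139858  1.62055508] [-0.01186651  0.00862203 -0.99989242]
```

View pics/w20.png

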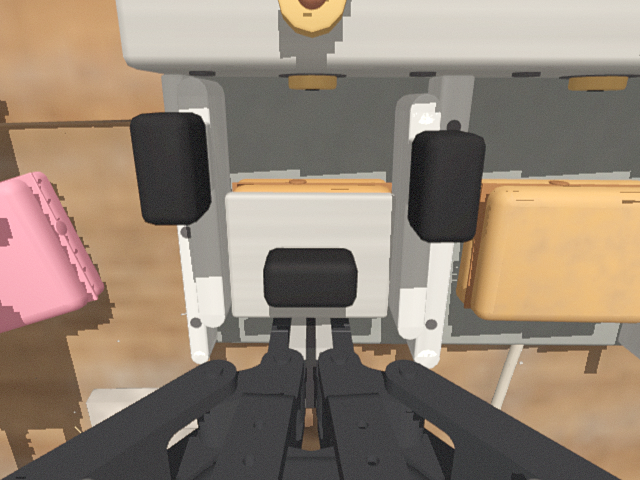

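drive_tool([
  [0, -3, 0, 0, -1],
  [0, -6, 0, 0, -1],
  [0, -9, 0, 0, -1],
  [0, -12, 0, 0, -1],
  [0, -15, 0, 0, -1],
])

```text
clock: 20.75
position: [0.5257, -0.3123, 0.0169]
ee_rot: [-0.001, -0.698, 0.716, 0.007]
contact_force: [-2.3, 0.7, 1.7]
width: -0.0001
```

```bash
python3 - <<'E'
from h import *
cal=calib('wrist');pp=tool();im=manip.get_image('wrist'); cv2.imwrite('pics/w21.png',im)
s=manip.get_state()
print(pp[0],st(pp[0]),s['contact_force'],tool()[1][:,2])
E
```

```text
[ 0.52568426 -0.31234428  0.01693088] [-73.93936908  43.90895783] [-0.3038824   0.30228579  0.71595644] [-0.01091893  0.00830809 -0.99990587]
```

View pics/w21.png

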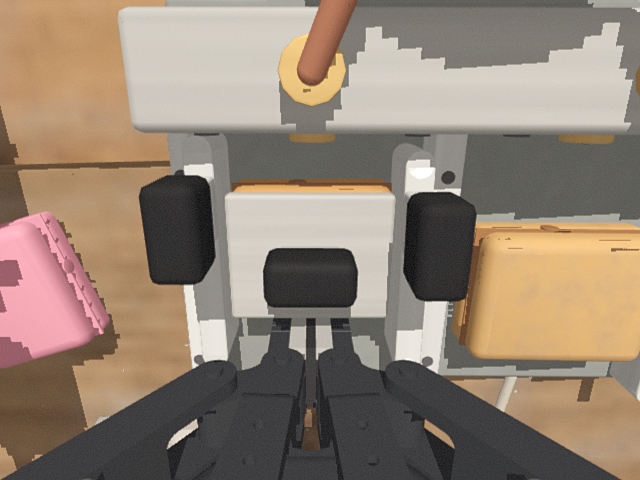

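drive_tool([
  [0, -3, 0, 0, -1],
  [0, -6, 0, 0, -1],
  [0, -9, 0, 0, -1],
  [0, -11, 0, 0, -1],
  [0, -13, 0, 0, -1],
])

```text
clock: 21.3
position: [0.5396, -0.3128, 0.0168]
ee_rot: [-0.001, -0.698, 0.716, 0.007]
contact_force: [-3.3, -0.6, 2.0]
width: -0.0
```

drive_tool([
  [0, -1.5, 0, 0, -1],
  [0, -3, 0, 0, -1],
  [0, -4.5, 0, 0, -1],
  [0, -6, 0, 0, -1],
  [0, -7.5, 0, 0, -1],
])

```text
clock: 21.8
position: [0.5432, -0.3125, 0.0168]
ee_rot: [-0.003, -0.698, 0.716, 0.01]
contact_force: [-11.8, -0.5, 8.4]
width: -0.0001
```

```bash
python3 - <<'E'
from h import *
cal=calib('wrist');pp=tool();im=manip.get_image('wrist'); cv2.imwrite('pics/w22.png',im)
s=manip.get_state()
print(pp[0],st(pp[0]),s['contact_force'],tool()[1][:,2])
E
```

```text
[ 0.54319821 -0.31249718  0.01677549] [-56.42778794  44.23544474] [-11.17242204  -0.37152482   8.10354974] [-0.01897213  0.00990674 -0.99977093]
```

View pics/w22.png

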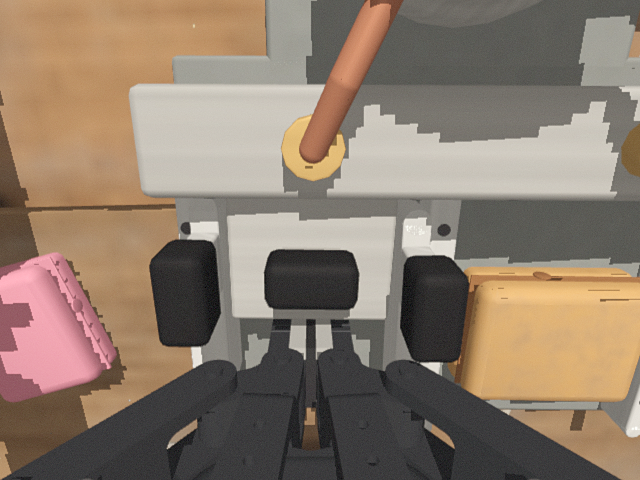

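drive_tool([
  [0, -3, 0, 0, -1],
  [0, -5, 0, 0, -1],
  [0, -6, 0, 0, -1],
  [0, -6, 0, 0, -1],
])

```text
clock: 22.25
position: [0.5434, -0.3124, 0.0169]
ee_rot: [-0.007, -0.699, 0.715, 0.015]
contact_force: [-15.2, -2.2, 11.2]
width: -0.0005
```

```bash
python3 - <<'E'
from h import *
cal=calib('wrist');pp=tool();im=manip.get_image('wrist'); cv2.imwrite('pics/w23.png',im)
s=manip.get_state()
print(pp[0],st(pp[0]),s['contact_force'],tool()[1][:,2])
a=manip.get_image('scene');b=manip.get_image('side')
cv2.imwrite('pics/s23a.png',cv2.resize(a[220:310,320:420],None,fx=6,fy=6,interpolation=cv2.INTER_CUBIC))
cv2.imwrite('pics/d23a.png',cv2.resize(b[230:330,280:410],None,fx=6,fy=6,interpolation=cv2.INTER_CUBIC))
cv2.imwrite('pics/w23a.png',cv2.resize(im[180:420,130:480],None,fx=2.2,fy=2.2,interpolation=cv2.INTER_CUBIC))
pickle.dump((cal,pp),open('cal23.pkl','wb'))
print(manip.get_state()['contact_force'],manip.get_state()['position'])
E
```

```text
[ 0.5434378  -0.31241851  0.01685461] [-56.19044213  44.3206507 ] [-14.16672219  -1.20297617   9.84073172] [-0.03041272  0.01130135 -0.99947353]
[-15.64593882  -2.20112413  10.4609175 ] [ 0.54344446 -0.312414    0.01685598]
```

View pics/w23a.png

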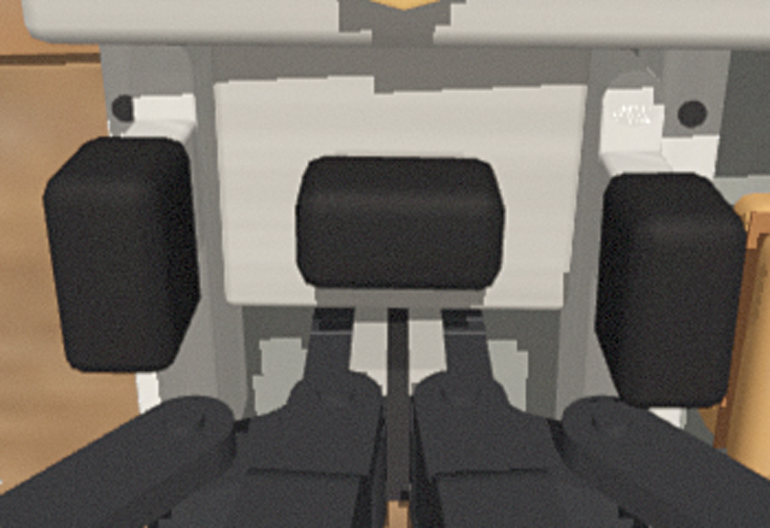

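View pics/s23a.png

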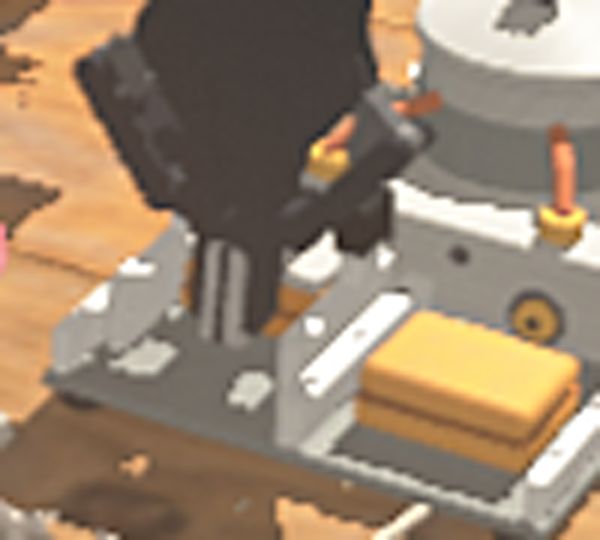

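View pics/d23a.png

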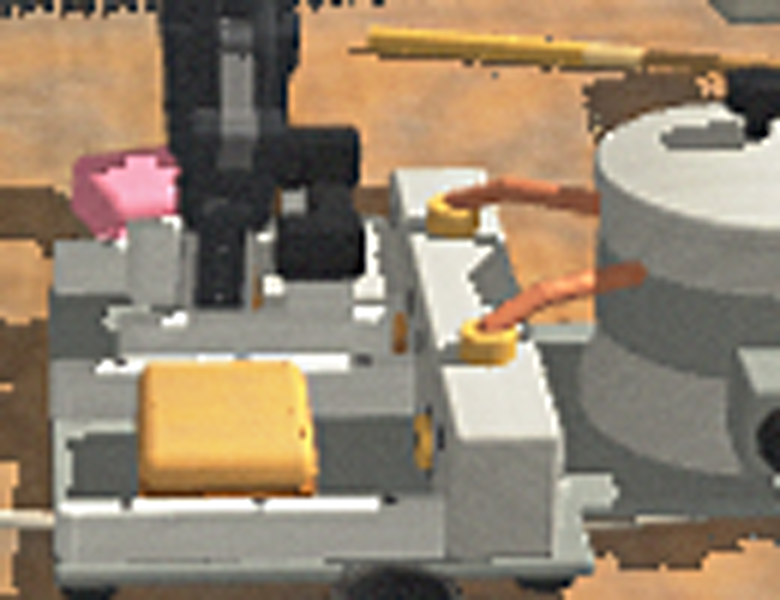

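```bash
python3 - <<'E'
from h import *
cal,(p,T)=pickle.load(open('cal23.pkl','rb'))
A=lambda x,y:(130+x/2.2,180+y/2.2)
for n,q,z in [('screw',(123,108),.028),('screw',(692,113),.028),('block top edge',(300,43),.05),('plate FL',(216,83),.041),('FR',(585,83),.041),('BL',(228,303),.041),('BR',(565,305),.041),('lgrip top fr',(130,140),.068),('lbar R',(190,130),.038),('fbar L',(603,140),.038)]:
    print(n,st(ray(cal,A(*q),z)).round(1))
E
```

```text
screw [-14.8  86.8]
screw [-14.9  -0. ]
block top edge [ 1.3 56.7]
plate FL [-6.7 69.4]
FR [-6.3 19.3]
BL [-40.9  69.8]
BR [-40.7  19.7]
lgrip top fr [-4.8 73. ]
lbar R [-14.6  74.2]
fbar L [-15.6  15.5]
```

drive_tool([
  [0, -3, -0.5, 0, -1],
  [0, -6, -1, 0, -1],
  [0, -8, -1.5, 0, -1],
  [0, -8, -1.5, 0, -1],
  [0, -8, -1.5, 0, -1],
])

```text
clock: 22.9
position: [0.5434, -0.3123, 0.017]
ee_rot: [-0.012, -0.699, 0.715, 0.021]
contact_force: [-17.6, -4.1, 5.7]
width: -0.0001
```

```bash
python3 - <<'E'
from h import *
p,T=tool();s=manip.get_state();print(p,st(p),s['contact_force'],s['moment'],T[:,2],s['qd'].round(3))
E
```

```text
[ 0.54342658 -0.31231954  0.01704056] [-56.20436897  44.41926874] [-17.56545348  -4.05856597   5.68433838] [-0.64121939  2.80249229  0.02008054] [-0.04644066  0.01347741 -0.99883013] [-0.002 -0.001  0.    -0.    -0.005 -0.   ]
```

```bash
python3 - <<'E'
from h import *
im=manip.get_image('wrist');b=manip.get_image('side')
cv2.imwrite('pics/w24.png',im)
cv2.imwrite('pics/d24a.png',cv2.resize(b[250:300,300:380],None,fx=9,fy=9,interpolation=cv2.INTER_CUBIC))
E
```

```text
(no output)
```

View pics/w24.png

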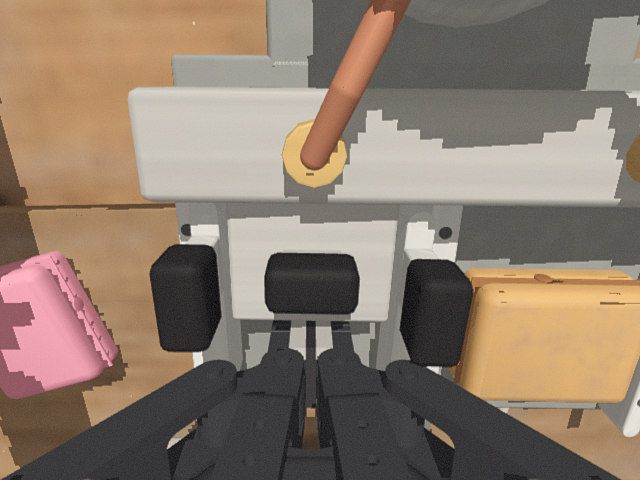

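View pics/d24a.png

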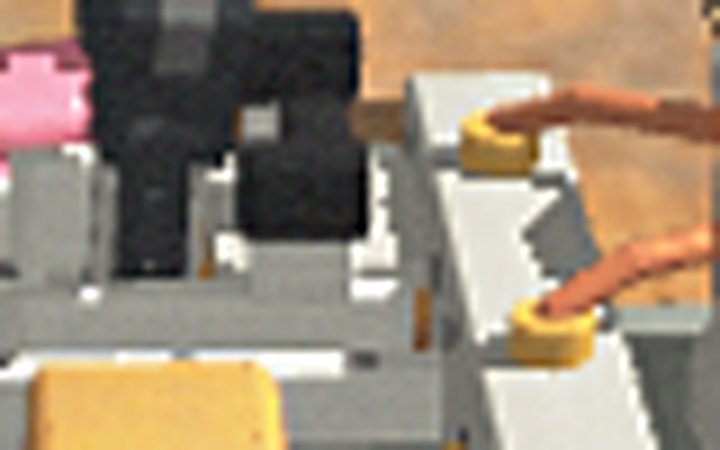

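```bash
python3 -c "
from rig import manip
s=manip.get_state();print(s['contact_force'],s['position'])
print(manip.sign_off())"
```

```text
[-17.03244519  -3.76239546   5.90924415] [ 0.54338985 -0.31233949  0.01705675]
the job is handed in; nothing more can be done
None
```

The job was handed in at about 23 s of simulated time, with the arm still pressing the mould against the nozzle block. I got no verdict back.

**What I did**
- The smaller mould was in the left lane, with its fitted bar along the centre rib.
- I lowered the loose bar upright into the gap by the outer rail and slid it up to the block. Its tip ended about 0.4 mm from the face, and it stopped hard at about 7 N.
- I laid the clamp plate on the mould.
- I pushed the mould forward with closed fingers on its rear face.

**What went wrong:** the plate swung in the grip to about 15° (my estimate from one picture) and touched the mould left edge first. I lifted it, moved it 6 mm left, pressed it down with a light grip and released it. It then lay flat, about 0.4° from square.

**Last checks**
- **Pressing:** the fingers held at about 17 N. They did not move when I raised the push from about 15 to 17 N, which I take as the mould being flush and the nozzle pressed in. I could not read the nozzle itself.
- **Position:** the last side view shows the mould at the block face. The last wrist picture shows the plate on the mould, a bar on each side, and the larger mould and pink look-alike where they were.
- **Disagreement:** measured along the lane, the plate came out 1 to 2 mm ahead of the mould's centre, close to the block face. That is about the measuring error.
- **Tilt:** the tool had leaned 2 to 3° by the end from the pushing. By my measurements the fingers were still clear of the plate.

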